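# Test a batch of lock cassettes on the keyed tester

## Robot

A 7-joint arm with a two-finger parallel gripper is mounted at the origin on the work surface. World frame = base frame: x ahead of the robot, y to its left, z up, the work surface at z = 0. Lengths are in m, angles in rad, forces in N, time in s.
With the tool pointing down it reaches from about 0.35 to 0.9 m from the base axis. Payload 8.1 kg.
Tool frame: the origin (TCP) lies at the very end of the fingers, on their centre line; the grasp point (between the pads) lies 19 mm behind it; z points along the fingers, y is the direction in which the jaws open and shut (so a half turn about z gives the same grasp; the last joint's range is limited). The gripper opens to 92 mm and grips with 3 to 60 N. Pads are 19 mm wide; open, the fingers measure 130 mm over their backs; the gripper's body (75 mm by 190 mm) begins 47 mm behind the grasp point.
Start: joints at [1.144, 0.434, 0.025, 1.573, -0.012, 1.134, -0.075], TCP at [0.199, -0.593, 0.227] pointing down, gripper open.
Joint ranges: [-2.62, 2.62], [-0.44, 2.09], [-1.27, 1.32], [0.08, 2.57], [-1.32, 4.46], [0.12, 2], [-2.74, 2.74]. Speed limits (rad/s): [2.22, 2.22, 3.01, 3.01, 3.14, 3.14, 3.14].

## Interface

Orientations are given as a unit quaternion [w, x, y, z].
In Python, from station import r gives the robot as it stands. The module is installed in compiled form; this text tells all that it offers.
- The arm moves only by the tool apply_moves, never from a script. Its argument "motion" is a list of rows, each a list of 3 entries, a list of its own where there are three numbers: the shift along the tool's x, y, z as a fraction of full scale, then the turn, a rotation vector about the tool's x, y, z as a fraction of full scale, then the closure, from 0 (fully open) to 1 (shut). In form: [[[dx, dy, dz], [ax, ay, az], claw], ...]. A call has 1 to 8 rows; each row shifts and turns the commanded pose from where the row before left it, along the tool's axes as they then stand; what a row does not reach is not made up. Full scale, the value 1, is 800 mm for a shift and 45 degrees for a turn. A row lasts 1/12 s, in which the tool goes at most 41.7 mm and 7.16 degrees, less where a joint would pass 70% of its speed; a pose out of reach is approached as far as the arm can. A call with a number of a shift or a turn outside -1 to 1 is refused whole. A call with a gripper value outside its range is refused whole. The fingers move at their own pace and stop on an object; "squeeze" is the grip in N (left out, the last holds). Time passes only in rows, so rows that do not move let the fingers close. It gives the time, the measured TCP pose, the force and the opening at its end, in the units of the state.
- r.sense(): the state, without advancing time (a new reading comes with each control period).
- r.snapshot(name): name is "scene" or "top"; returns a dict with "color" (384x512x3 uint8, red, green, blue), "z_map" (384x512 float32, m along the optical axis (not along the pixel's ray), 0 where there is no reading), "K" (3x3 intrinsics, pixels), "T" (4x4, takes a point from camera to world coordinates). Camera axes: x right, y down, z forward; pixel columns grow to the right and rows downward; lengths in m; the calibration is good to about 2 mm. A picture is of the moment at which its call begins.
- r.sign_off(): hands the job in, once; it reports no verdict.
The state is a dict: "t": time; "joints": joint angles; "dq": joint speeds; "effort": joint torques, N m; "position": TCP position; "tool_rot": TCP orientation; "force": force on the tool from outside, world axes, zero at the start; "ft_torque": the same for the moment, N m; "finger_gap": finger opening in m.
Only numpy, scipy, OpenCV 4.12 (cv2) and the standard library are available. Lean on these libraries where they do the work, as an engineer would, in place of code of your own. Each camera call takes 0.05 s, during which the arm holds its last target.

## Task

Lay every lock cassette from the cork mat into the aluminium test nest, one to a bay, and press each down fully home until its case is flush. Then run the test by pressing the console keys fully down one at a time, letting each spring back, in this order: round, square, round again, long bar. Finally take the cassettes out and lay them in a neat row on the grey tray, one upright and square inside each white outline you use, leaving the other things on the bench where they are.

Things in the scene. Friction and masses are not known exactly. Their poses are not given: they have to be found in the camera images.
- cassette0: lock cassette: black plastic case 100 (x) x 64 (y) x 24 mm with a steel latch block 50 (x) x 26 (y) x 32 mm standing on the middle of its top (top of block 56 mm above the underside); the block is the part to grip, across its 26 mm. Symmetrical enough that either way round is right. 0.3 kg. Origin: centre of the underside; z up out of the block. Some of the three may be absent.
- cassette1: lock cassette: black plastic case 100 (x) x 64 (y) x 24 mm with a steel latch block 50 (x) x 26 (y) x 32 mm standing on the middle of its top (top of block 56 mm above the underside); the block is the part to grip, across its 26 mm. Symmetrical enough that either way round is right. 0.3 kg. Origin: centre of the underside; z up out of the block. Some of the three may be absent.
- cassette2: lock cassette: black plastic case 100 (x) x 64 (y) x 24 mm with a steel latch block 50 (x) x 26 (y) x 32 mm standing on the middle of its top (top of block 56 mm above the underside); the block is the part to grip, across its 26 mm. Symmetrical enough that either way round is right. 0.3 kg. Origin: centre of the underside; z up out of the block. Some of the three may be absent.
- nest: fixed aluminium test nest, 135 (x) x 267 (y) x 36 mm high; three open bays in a row along y, 84 mm apart, each 105 (x) x 69 (y) mm. In each a brass contact plate on a stiff vertical slide starts 8 mm up, so a cassette laid in stands 8 mm proud until pushed down with 5 to 8 N; the plate then stays down, case top flush with the nest top. Origin: centre of underside.
- bay0 (a point): bay 1 of 3 of the nest: where the origin of a cassette lies when it is fully home, 12 mm above the table, 24 mm below the nest's top face; axes as the nest (a cassette's x lies along the bay's x)
- bay1 (a point): bay 2 of 3 of the nest: where the origin of a cassette lies when it is fully home, 12 mm above the table, 24 mm below the nest's top face; axes as the nest (a cassette's x lies along the bay's x)
- bay2 (a point): bay 3 of 3 of the nest: where the origin of a cassette lies when it is fully home, 12 mm above the table, 24 mm below the nest's top face; axes as the nest (a cassette's x lies along the bay's x)
- round_top (a point): centre of the top of the round key, 32 mm across, when it is up (74 mm above the table), one of three key units in a row, 66 mm apart and in an order that varies, on the fixed steel tester console (120 x 230 mm, 50 mm high) beyond the nest; axes as the console (its y along the row); this point is fixed and does not go down with the key
- key_round (a joint): travel of the round key, 32 mm across: 0 up, 0.006 m fully down; springs back; 5 N holds it fully down
- square_top (a point): centre of the top of the square key, 32 x 32 mm, when it is up (74 mm above the table), one of three key units in a row, 66 mm apart and in an order that varies, on the fixed steel tester console (120 x 230 mm, 50 mm high) beyond the nest; axes as the console (its y along the row); this point is fixed and does not go down with the key
- key_square (a joint): travel of the square key, 32 x 32 mm: 0 up, 0.006 m fully down; springs back; 5 N holds it fully down
- long_top (a point): centre of the top of the long bar key, 56 (console x) x 18 mm, when it is up (74 mm above the table), one of three key units in a row, 66 mm apart and in an order that varies, on the fixed steel tester console (120 x 230 mm, 50 mm high) beyond the nest; axes as the console (its y along the row); this point is fixed and does not go down with the key
- key_long (a joint): travel of the long bar key, 56 (console x) x 18 mm: 0 up, 0.006 m fully down; springs back; 5 N holds it fully down
- console: fixed steel tester console beyond the nest, 120 (x) x 230 (y) x 50 mm high, with the three key units in a row along its y; origin: centre of the underside
- tray: grey finished-work tray fixed to the table, 296 (x) x 156 (y) mm outside, floor 4 mm above the table, rim 12 mm high, with three white printed outlines 80 (x) x 116 (y) mm side by side along its x; origin: centre of the underside
- slot0 (a point): centre of outline 1 of 3 on the tray's floor (4 mm above the table); a cassette lies with its 100 mm length along the tray's y
- slot1 (a point): centre of outline 2 of 3 on the tray's floor (4 mm above the table); a cassette lies with its 100 mm length along the tray's y
- slot2 (a point): centre of outline 3 of 3 on the tray's floor (4 mm above the table); a cassette lies with its 100 mm length along the tray's y
- mat: brown cork mat fixed to the table, 320 (x) x 190 (y) x 3 mm, on which the incoming cassettes lie; origin: centre of the underside. It lies on one side of the robot and the tray on the other, either way.
- screwdriver: screwdriver lying at the far edge of the table; loose, not part of the job, leave alone
- tape: upright-axis tape core, 90 mm across, 22 mm high, lying flat near the robot on its left; loose, not part of the job, leave alone
- barrel: spare lock barrel, 42 mm across, 58 mm tall, standing near the robot on its right; loose, not part of the job, leave alone
- wrench: wrench lying at the far edge of the table; loose, not part of the job, leave alone
Mind the look-alikes: they are no part of the job. What is shaped like the cassette2 but green is not meant.

How it is judged:
On the way, in this order (a step that is already met when the one before it is completed fails the run):
1. every cassette present is pressed fully home in a bay of the nest (((horizontal distance between cassette0 and bay0 below 0.007 m and z of cassette0 in the frame of bay0 below 0.003 m) or (horizontal distance between cassette0 and bay1 below 0.007 m and z of cassette0 in the frame of bay1 below 0.003 m) or (horizontal distance between cassette0 and bay2 below 0.007 m and z of cassette0 in the frame of bay2 below 0.003 m)) and angle between each of cassette0, cassette1, cassette2's own z axis and vertical below 0.08 rad and ((horizontal distance between cassette1 and bay0 below 0.007 m and z of cassette1 in the frame of bay0 below 0.003 m) or (horizontal distance between cassette1 and bay1 below 0.007 m and z of cassette1 in the frame of bay1 below 0.003 m) or (horizontal distance between cassette1 and bay2 below 0.007 m and z of cassette1 in the frame of bay2 below 0.003 m)) and ((horizontal distance between cassette2 and bay0 below 0.007 m and z of cassette2 in the frame of bay0 below 0.003 m) or (horizontal distance between cassette2 and bay1 below 0.007 m and z of cassette2 in the frame of bay1 below 0.003 m) or (horizontal distance between cassette2 and bay2 below 0.007 m and z of cassette2 in the frame of bay2 below 0.003 m))), for 0.2 s.
2. press 1 of 4: the round key is pressed down (over 4.5 mm) with the other keys up and every cassette still home (all of step 1 and value of joint key_round above 0.0045 m and value of joint each of key_square, key_long below 0.0015 m), for 0.05 s.
3. press 2 of 4: the square key is pressed down (over 4.5 mm) with the other keys up and every cassette still home (all of step 1 and value of joint key_square above 0.0045 m and value of joint each of key_round, key_long below 0.0015 m), for 0.05 s.
4. press 3 of 4: the round key is pressed down (over 4.5 mm) with the other keys up and every cassette still home (all of step 2), for 0.05 s.
5. press 4 of 4: the long bar key is pressed down (over 4.5 mm) with the other keys up and every cassette still home (all of step 1 and value of joint key_long above 0.0045 m and value of joint each of key_round, key_square below 0.0015 m), for 0.05 s.
At the end, for the whole second after the job is handed in: Every cassette present lies at rest flat and upright on the tray's floor (tilt under 0.08 rad), its centre within 12 mm of the centre of one of the outlines, its length within 0.2 rad of the tray's y; all keys are up ((horizontal distance between cassette0 and slot0 below 0.012 m or horizontal distance between cassette0 and slot1 below 0.012 m or horizontal distance between cassette0 and slot2 below 0.012 m) and angle between the x axis of each of cassette0, cassette1, cassette2 and the y axis of tray, either way round below 0.2 rad and angle between each of cassette0, cassette1, cassette2's own z axis and vertical below 0.08 rad and z of each of cassette0, cassette1, cassette2 in the frame of tray below 0.008 m and linear speed of each of cassette0, cassette1, cassette2 below 0.02 m/s and (horizontal distance between cassette1 and slot0 below 0.012 m or horizontal distance between cassette1 and slot1 below 0.012 m or horizontal distance between cassette1 and slot2 below 0.012 m) and (horizontal distance between cassette2 and slot0 below 0.012 m or horizontal distance between cassette2 and slot1 below 0.012 m or horizontal distance between cassette2 and slot2 below 0.012 m) and value of joint each of key_round, key_square, key_long below 0.0015 m); the robot touches nothing.
It fails at once if two keys are down at the same time (value of joint each of key_round, key_square above 0.003 m or value of joint each of key_round, key_long above 0.003 m or value of joint each of key_square, key_long above 0.003 m).
It fails at once if a bystander is shifted by more than 40 mm (distance of any of screwdriver, tape, barrel, wrench from where it was at the start of the episode above 0.04 m).
Of cassette0, cassette1, cassette2 only 2 to 3 are there at a start; the rules pass over those that are not, and their reading is None.
At some moment in a run one of cassette0, cassette1, cassette2 may be knocked a few centimetres aside while the robot is not near it.
Once in a run the grip may slacken for a moment while it holds something.
It also fails if it takes over 210 s, if anything falls off the work surface, if the arm or the gripper's body presses on something with over 40 N, if the wrist force passes 120 N, or if a joint passes its speed limit or range.

## Working session

There is one attempt and no reset: what is moved stays moved. The work goes in short steps, Python scripts to look and compute and a tool call to move; the robot and the scene stay as the last step left them, time stands still between calls to the robot, and variables do not carry over. Pictures are saved under pics/ and viewed, and the job is handed in when it is done.

Besides the shell and the picture viewer there is one more tool, called after "Emit:" as name(argument=value, ...), one argument or row to a line, values as JSON. apply_moves: Moves the arm, as the interface text tells. Its arguments: {"type":"object","properties":{"motion":{"type":"array","items":{"type":"array"}},"squeeze":{"type":"number"}},"required":["motion"]}

```bash
mkdir -p pics; python3 - <<'E'
from station import r
import cv2,numpy as np
print(r.sense())
for n in("scene","top"):
    s=r.snapshot(n); cv2.imwrite(f"pics/{n}0.png",s["color"][:,:,::-1]); print(n,s["K"].tolist(),s["T"].round(4).tolist())
E
```

```text
{'t': 0.0, 'joints': array([ 1.14440307,  0.43520603,  0.02499319,  1.57408014, -0.01157837,
        1.1339749 , -0.07509009]), 'dq': array([-0.00068524,  0.0005846 , -0.0011684 ,  0.00031345, -0.00099712,
        0.00045115,  0.00087968]), 'effort': array([ 8.75442420e-04, -6.67851591e+01,  9.85650681e-01, -3.14457572e+01,
       -6.04482251e-02,  4.28532623e-02,  1.49222215e-04]), 'position': array([ 0.19862518, -0.59207861,  0.22596229]), 'tool_rot': array([-7.34052499e-04,  9.86928606e-01,  1.61156278e-01, -2.04271777e-04]), 'force': array([ 0.64970773,  0.50819711, -0.30519878]), 'ft_torque': array([0.00514582, 0.03162368, 0.04308101]), 'finger_gap': 0.0917299080120597}
scene [[445.46316327820205, 0.0, 254.26447980391177], [0.0, 445.46316327820205, 199.76531476265853], [0.0, 0.0, 1.0]] [[0.0376, 0.8322, -0.5532, 1.1288], [0.9992, -0.0242, 0.0315, -0.0411], [0.0128, -0.554, -0.8324, 0.9971], [0.0, 0.0, 0.0, 1.0]]
top [[415.18373681378813, 0.0, 260.91083703914734], [0.0, 415.18373681378813, 190.36555652600828], [0.0, 0.0, 1.0]] [[0.0116, -0.998, 0.0624, 0.4508], [-0.9999, -0.0121, -0.007, 0.0157], [0.0077, -0.0623, -0.998, 1.3226], [0.0, 0.0, 0.0, 1.0]]
```

View pics/scene0.png

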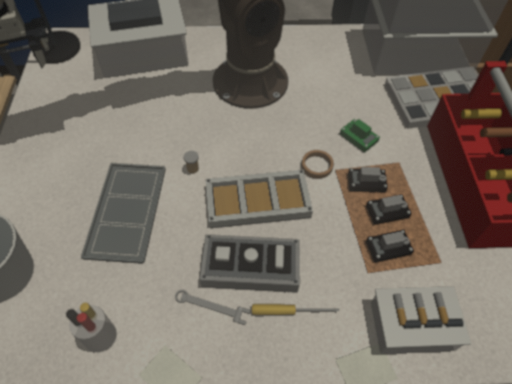

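View pics/top0.png

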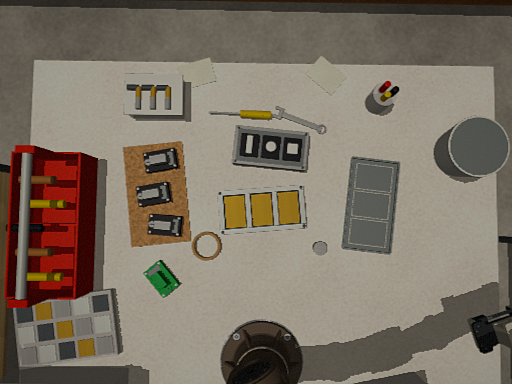

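```bash
cat > h.py <<'E'
from station import r
import cv2,numpy as np
def snap(n):
    s=r.snapshot(n); s["bgr"]=np.ascontiguousarray(s["color"][:,:,::-1]); 
    K,T,z=s["K"],s["T"],s["z_map"]
    v,u=np.mgrid[:z.shape[0],:z.shape[1]]
    p=np.stack([(u-K[0,2])/K[0,0]*z,(v-K[1,2])/K[1,1]*z,z],-1)
    s["P"]=p@T[:3,:3].T+T[:3,3]; s["P"][z==0]=np.nan
    return s
def ray(s,uv,h):
    uv=np.atleast_2d(np.asarray(uv,float)); K,T=s["K"],s["T"]
    d=np.c_[(uv[:,0]-K[0,2])/K[0,0],(uv[:,1]-K[1,2])/K[1,1],np.ones(len(uv))]@T[:3,:3].T
    return T[:3,3]+d*((h-T[2,3])/d[:,2])[:,None]
def rects(s,mask,h,amin=30):
    out=[]
    cs,_=cv2.findContours(mask.astype(np.uint8),cv2.RETR_EXTERNAL,cv2.CHAIN_APPROX_NONE)
    for c in cs:
        if cv2.contourArea(c)<amin: continue
        w=ray(s,c[:,0,:],h)[:,:2]
        (cx,cy),(a,b),ang=cv2.minAreaRect((w*1000).astype(np.float32))
        if a<b: a,b,ang=b,a,ang+90
        ang=(ang+90)%180-90
        out.append((cx/1000,cy/1000,a,b,ang,tuple(c[:,0,:].mean(0).round(0))))
    return out   # ang = direction of long side from world x, deg
E
python3 - <<'E'
from h import *
for n in("top","scene"):
    s=snap(n); P=s["P"]; Z=P[...,2]
    hsv=cv2.cvtColor(s["bgr"],cv2.COLOR_BGR2HSV)
    roi=(P[...,0]>.3)&(P[...,0]<.85)&(abs(P[...,1])<.45)
    print(n)
    for nm,lo,hi,h in(("blocktop",.05,.068,.059),("case+",.02,.07,.027),("nest",.028,.045,.036),("console",.042,.060,.05),("keys",.066,.085,.074),("tray",.008,.02,.012)):
        m=roi&(Z>lo)&(Z<hi)
        print(nm); 
        for q in rects(s,m,h,40): print("  %.4f %.4f  %.0f x %.0f  ang %.1f"%q[:5],q[5])
    cv2.imwrite(f"pics/{n}_big.png",cv2.resize(s["bgr"][60:310,60:460],(800,500),interpolation=cv2.INTER_CUBIC))
E
```

```text
top
blocktop
  0.3573 -0.1710  39 x 38  ang -44.8 (np.float64(319.0), np.float64(248.0))
  0.4212 0.3067  51 x 24  ang -89.3 (np.float64(161.0), np.float64(225.0))
  0.5170 0.3447  51 x 26  ang -78.9 (np.float64(150.0), np.float64(193.0))
  0.6231 0.3256  51 x 27  ang -77.8 (np.float64(157.0), np.float64(159.0))
  0.6624 -0.0192  227 x 118  ang 85.0 (np.float64(271.0), np.float64(148.0))
case+
  0.3565 -0.1772  40 x 40  ang -89.4 (np.float64(319.0), np.float64(248.0))
  0.4211 0.3070  100 x 64  ang 85.9 (np.float64(164.0), np.float64(225.0))
  0.4728 0.0054  268 x 136  ang -84.9 (np.float64(261.0), np.float64(209.0))
  0.5171 0.3447  101 x 64  ang -79.2 (np.float64(152.0), np.float64(194.0))
  0.6235 0.3260  100 x 64  ang -78.4 (np.float64(159.0), np.float64(160.0))
  0.6662 -0.0199  233 x 125  ang 84.8 (np.float64(270.0), np.float64(148.0))
  0.7739 0.0281  96 x 23  ang 88.0 (np.float64(256.0), np.float64(114.0))
  0.8109 -0.3451  72 x 45  ang 39.2 (np.float64(373.0), np.float64(104.0))
  0.8072 0.3414  170 x 96  ang -88.7 (np.float64(166.0), np.float64(109.0))
nest
  0.4727 0.0054 
[... 3857 characters left out ...]
4(385.0), np.float64(254.0))
  0.5371 0.0113  264 x 10  ang -84.9 (np.float64(260.0), np.float64(220.0))
  0.5402 0.3366  116 x 58  ang 69.1 (np.float64(384.0), np.float64(217.0))
  0.4482 0.3070  101 x 12  ang 85.4 (np.float64(368.0), np.float64(189.0))
  0.4678 -0.0787  98 x 69  ang 5.0 (np.float64(227.0), np.float64(199.0))
  0.4598 0.0067  100 x 68  ang 6.0 (np.float64(259.0), np.float64(195.0))
  0.4520 0.0907  99 x 67  ang 5.0 (np.float64(289.0), np.float64(193.0))
  0.4917 -0.3398  297 x 158  ang -6.2 (np.float64(124.0), np.float64(213.0))
  0.3800 0.1694  84 x 46  ang 64.8 (np.float64(315.0), np.float64(171.0))
  0.3300 0.1907  76 x 44  ang 67.5 (np.float64(322.0), np.float64(156.0))
```

View pics/top_big.png

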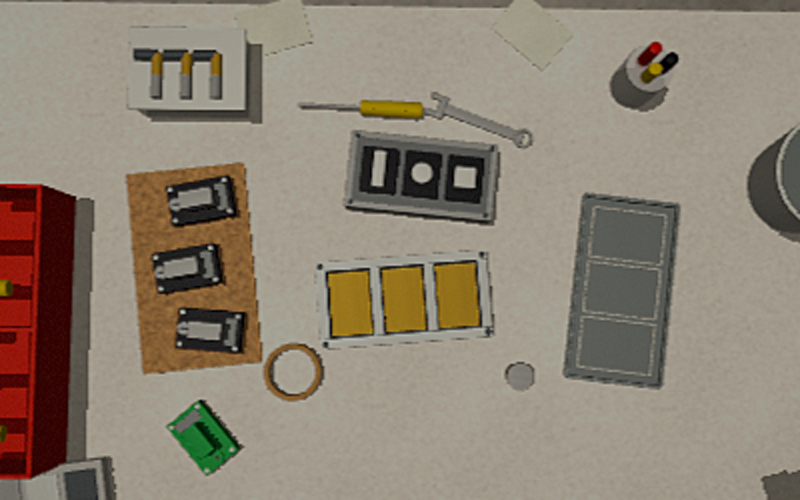

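```bash
cat >> h.py <<'E'
from scipy.spatial.transform import Rotation as Ro
import json
def tooldown(th):  # th: heading of tool x, deg
    t=np.radians(th)/2; return Ro.from_quat([np.cos(t),np.sin(t),0,0])
def pose():
    s=r.sense(); w,x,y,z=s["tool_rot"]; return np.array(s["position"]),Ro.from_quat([x,y,z,w]),s
def head(R):
    a=R.as_matrix()[:,0]; return np.degrees(np.arctan2(a[1],a[0]))
def plan(*tgts,claw=None,vmax=.049,nd=3):
    """tgts (x,y,z,th): rows to reach each in turn"""
    p,R,s=pose(); rows=[]
    for x,y,z,th in tgts:
        q=np.array([x,y,z]); Rt=tooldown(th)
        d=q-p; rv=(R.inv()*Rt).as_rotvec(); a=np.linalg.norm(rv)
        n=int(max(1,np.ceil(np.linalg.norm(d)/.8/vmax),np.ceil(np.degrees(a)/45/.15)))
        for k in range(n):
            Rk=R*Ro.from_rotvec(rv*k/n); loc=Rk.inv().apply(d/n)/.8
            rows.append([loc.round(nd).tolist(),(rv/n/np.radians(45)).round(3).tolist()])
        p,R=q,Rt
    print("at",pose()[0].round(4),"head %.1f"%head(pose()[1]),"rows",len(rows))
    last=None;c=0
    for w in rows+[None]:
        if w==last:c+=1
        else:
            if last is not None: print(c,"x",last)
            last,c=w,1
E
python3 - <<'E'
from h import *
plan((.42,-.2,.25,60),(.42,.15,.25,86),(.4225,.306,.18,86))
E
```

```text
at [ 0.1987 -0.5923  0.2263] head 18.5 rows 26
1 x [[0.035, -0.031, -0.002], [-0.0, -0.0, -0.077]]
1 x [[0.037, -0.029, -0.002], [-0.0, -0.0, -0.077]]
1 x [[0.038, -0.027, -0.002], [-0.0, -0.0, -0.077]]
1 x [[0.04, -0.025, -0.002], [-0.0, -0.0, -0.077]]
1 x [[0.041, -0.022, -0.002], [-0.0, -0.0, -0.077]]
1 x [[0.043, -0.02, -0.002], [-0.0, -0.0, -0.077]]
1 x [[0.044, -0.017, -0.002], [-0.0, -0.0, -0.077]]
1 x [[0.045, -0.014, -0.002], [-0.0, -0.0, -0.077]]
1 x [[0.045, -0.012, -0.002], [-0.0, -0.0, -0.077]]
1 x [[0.046, -0.009, -0.002], [-0.0, -0.0, -0.077]]
1 x [[0.047, -0.006, -0.002], [-0.0, -0.0, -0.077]]
1 x [[0.047, -0.003, -0.002], [-0.0, -0.0, -0.077]]
1 x [[0.042, -0.024, 0.0], [0.0, 0.0, -0.064]]
1 x [[0.043, -0.022, 0.0], [0.0, 0.0, -0.064]]
1 x [[0.044, -0.02, 0.0], [0.0, 0.0, -0.064]]
1 x [[0.045, -0.018, 0.0], [0.0, 0.0, -0.064]]
1 x [[0.046, -0.015, 0.0], [0.0, 0.0, -0.064]]
1 x [[0.047, -0.013, 0.0], [0.0, 0.0, -0.064]]
1 x [[0.047, -0.011, 0.0], [0.0, 0.0, -0.064]]
1 x [[0.048, -0.008, 0.0], [0.0, 0.0, -0.064]]
1 x [[0.048, -0.006, 0.0], [0.0, 0.0, -0.064]]
5 x [[0.039, -0.002, 0.018], [0.0, 0.0, 0.0]]
```

Emit:
apply_moves(
  motion=[
    [[0.036,-0.03,-0.002],[0,0,-0.077],0],
    [[0.037,-0.029,-0.002],[0,0,-0.077],0],
    [[0.038,-0.027,-0.002],[0,0,-0.077],0],
    [[0.04,-0.025,-0.002],[0,0,-0.077],0],
    [[0.041,-0.022,-0.002],[0,0,-0.077],0],
    [[0.043,-0.02,-0.002],[0,0,-0.077],0],
    [[0.044,-0.017,-0.002],[0,0,-0.077],0],
    [[0.045,-0.014,-0.002],[0,0,-0.077],0],
  ],
)

```text
t: 0.87
position: [0.3483, -0.3297, 0.2397]
tool_rot: [0.0, 0.919, 0.394, -0.0]
force: [1.4, -0.2, 0.6]
finger_gap: 0.0916
```

Emit:
apply_moves(
  motion=[
    [[0.045,-0.012,-0.002],[0,0,-0.077],0],
    [[0.046,-0.009,-0.002],[0,0,-0.077],0],
    [[0.047,-0.006,-0.002],[0,0,-0.077],0],
    [[0.047,-0.003,-0.002],[0,0,-0.077],0],
    [[0.042,-0.024,0],[0,0,-0.064],0],
    [[0.043,-0.022,0],[0,0,-0.064],0],
    [[0.044,-0.02,0],[0,0,-0.064],0],
    [[0.045,-0.018,0],[0,0,-0.064],0],
  ],
)

```text
t: 1.53
position: [0.4205, -0.0438, 0.246]
tool_rot: [0.0, 0.81, 0.586, -0.0]
force: [0.7, -1.0, 0.7]
finger_gap: 0.0918
```

Emit:
apply_moves(
  motion=[
    [[0.046,-0.015,0],[0,0,-0.064],0],
    [[0.047,-0.013,0],[0,0,-0.064],0],
    [[0.047,-0.011,0],[0,0,-0.064],0],
    [[0.048,-0.008,0],[0,0,-0.064],0],
    [[0.048,-0.006,0],[0,0,-0.064],0],
    [[0.039,-0.002,0.018],[0,0,0],0],
    [[0.039,-0.002,0.018],[0,0,0],0],
    [[0.039,-0.002,0.018],[0,0,0],0],
  ],
)

```text
t: 2.2
position: [0.4222, 0.2438, 0.2023]
tool_rot: [0.0, 0.731, 0.682, 0.0]
force: [0.4, -0.9, 0.6]
finger_gap: 0.0918
```

```bash
python3 - <<'E'
from h import *
print(r.sense()["joints"].round(2))
plan((.4225,.306,.13,86))
E
```

```text
[-0.07  0.32 -0.7   1.89  0.24  1.02 -0.95]
at [0.4222 0.2438 0.2023] head 86.0 rows 3
3 x [[0.026, -0.002, 0.03], [0.0, -0.0, 0.0]]
```

Emit:
apply_moves(
  motion=[
    [[0.026,-0.002,0.03],[0,0,0],0],
    [[0.026,-0.002,0.03],[0,0,0],0],
    [[0.026,-0.002,0.03],[0,0,0],0],
    [[0,0,0.04],[0,0,0],0],
    [[0,0,0.04],[0,0,0],0],
    [[0,0,0.02],[0,0,0],0],
    [[0,0,0],[0,0,0],0],
  ],
)

```text
t: 2.78
position: [0.4199, 0.303, 0.0472]
tool_rot: [-0.0, 0.731, 0.683, -0.003]
force: [0.7, -0.1, 0.5]
finger_gap: 0.0918
```

```bash
python3 - <<'E'
from h import *
plan((.4225,.306,.031,86),nd=4)
s=snap("scene"); cv2.imwrite("pics/g1.png",cv2.resize(s["bgr"][100:300,256:456],(600,600)))
E
```

```text
at [0.4199 0.303  0.0472] head 86.1 rows 1
1 x [[0.004, 0.0031, 0.0202], [-0.006, 0.005, 0.002]]
```

View pics/g1.png

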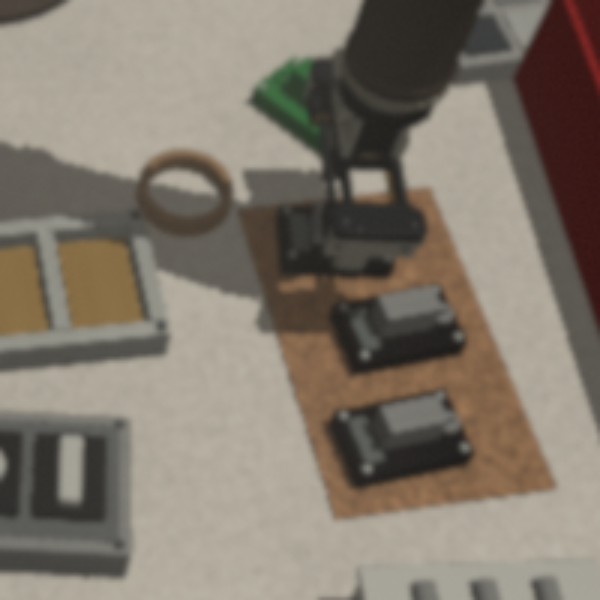

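Emit:
apply_moves(
  motion=[
    [[0.004,0.003,0.01],[0,0,0],0],
    [[0,0,0.01],[0,0,0],0],
    [[0,0,0],[0,0,0],0],
    [[0,0,0],[0,0,0],0],
  ],
)

```text
t: 3.17
position: [0.4247, 0.3078, 0.035]
tool_rot: [0.0, 0.731, 0.682, 0.0]
force: [-0.5, -0.7, -0.4]
finger_gap: 0.0918
```

Emit:
apply_moves(
  motion=[
    [[0,0,0],[0,0,0],1],
    [[0,0,0],[0,0,0],1],
    [[0,0,0],[0,0,0],1],
    [[0,0,0],[0,0,0],1],
    [[0,0,0],[0,0,0],1],
    [[0,0,0],[0,0,0],1],
    [[0,0,0],[0,0,0],1],
    [[0,0,0],[0,0,0],1],
  ],
  squeeze=45,
)

```text
t: 3.83
position: [0.4245, 0.3077, 0.0347]
tool_rot: [0.0, 0.731, 0.682, -0.0]
force: [0.8, -0.2, 0.8]
finger_gap: 0.0433
```

```bash
python3 - <<'E'
from h import *
p,R,s=pose();print(p.round(4),head(R),R.as_matrix()[:,2].round(4),s["force"],s["finger_gap"])
E
```

```text
[0.4245 0.3077 0.0347] 86.04791722090448 [ 0.e+00 -1.e-04 -1.e+00] [ 0.79486064 -0.19299354  0.81085197] 0.04326073027042157
```

Emit:
apply_moves(
  motion=[
    [[-0.002,-0.001,0.003],[0,0,0],1],
    [[0,0,0],[0,0,0],1],
    [[0,0,0],[0,0,0],1],
    [[0,0,0],[0,0,0],1],
    [[0,0,0],[0,0,0],1],
    [[0,0,0],[0,0,0],1],
  ],
)

```text
t: 4.33
position: [0.4236, 0.3061, 0.0322]
tool_rot: [0.0, 0.731, 0.682, -0.0]
force: [0.9, -0.4, -2.1]
finger_gap: 0.0255
```

```bash
python3 - <<'E'
from h import *
p,R,s=pose();print(p.round(4),head(R),s["force"],s["finger_gap"])
plan((.4245,.3077,.20,86),(.4663,.0892,.20,5))
E
```

```text
[0.4236 0.3061 0.0322] 86.04323315867401 [ 0.90855523 -0.41052946 -2.06747441] 0.02551509469754551
at [0.4236 0.3061 0.0322] head 86.0 rows 18
5 x [[0.0, 0.0, -0.042], [-0.0, 0.0, 0.0]]
1 x [[-0.021, 0.005, 0.0], [0.0, 0.0, 0.138]]
1 x [[-0.02, 0.008, 0.0], [0.0, 0.0, 0.138]]
1 x [[-0.019, 0.01, 0.0], [0.0, 0.0, 0.138]]
1 x [[-0.018, 0.012, 0.0], [0.0, 0.0, 0.138]]
1 x [[-0.016, 0.014, 0.0], [0.0, 0.0, 0.138]]
1 x [[-0.015, 0.015, 0.0], [0.0, 0.0, 0.138]]
1 x [[-0.013, 0.017, 0.0], [0.0, 0.0, 0.138]]
1 x [[-0.011, 0.018, 0.0], [0.0, 0.0, 0.138]]
1 x [[-0.009, 0.019, 0.0], [0.0, 0.0, 0.138]]
1 x [[-0.007, 0.02, 0.0], [0.0, 0.0, 0.138]]
1 x [[-0.005, 0.021, 0.0], [0.0, 0.0, 0.138]]
1 x [[-0.002, 0.021, 0.0], [0.0, 0.0, 0.138]]
1 x [[-0.0, 0.021, 0.0], [0.0, 0.0, 0.138]]
```

Emit:
apply_moves(
  motion=[
    [[0,0,-0.03],[0,0,0],1],
    [[0,0,-0.042],[0,0,0],1],
    [[0,0,-0.042],[0,0,0],1],
    [[0,0,-0.042],[0,0,0],1],
    [[0,0,-0.042],[0,0,0],1],
    [[-0.021,0.005,0],[0,0,0.138],1],
    [[-0.02,0.008,0],[0,0,0.138],1],
    [[-0.019,0.01,0],[0,0,0.138],1],
  ],
)

```text
t: 5.0
position: [0.4334, 0.255, 0.1914]
tool_rot: [0.0, 0.833, 0.553, 0.001]
force: [-0.9, -0.3, -2.7]
finger_gap: 0.026
```

Emit:
apply_moves(
  motion=[
    [[-0.018,0.012,0],[0,0,0.138],1],
    [[-0.016,0.014,0],[0,0,0.138],1],
    [[-0.015,0.015,0],[0,0,0.138],1],
    [[-0.013,0.017,0],[0,0,0.138],1],
    [[-0.011,0.018,0],[0,0,0.138],1],
    [[-0.009,0.019,0],[0,0,0.138],1],
    [[-0.007,0.02,0],[0,0,0.138],1],
    [[-0.005,0.021,0],[0,0,0.138],1],
  ],
)

```text
t: 5.67
position: [0.4592, 0.1209, 0.1907]
tool_rot: [0.0, 0.988, 0.152, -0.0]
force: [-0.4, -0.2, -2.4]
finger_gap: 0.0257
```

Emit:
apply_moves(
  motion=[
    [[-0.002,0.021,0],[0,0,0.138],1],
    [[0,0.021,0],[0,0,0.138],1],
    [[0,0,0],[0,0,0],1],
    [[0,0,0],[0,0,0],1],
  ],
)

```text
t: 6.0
position: [0.4663, 0.0879, 0.1906]
tool_rot: [0.0, 0.999, 0.046, -0.0]
force: [-0.2, 0.3, -2.6]
finger_gap: 0.0254
```

```bash
python3 - <<'E'
from h import *
print(r.sense()["joints"].round(2),r.sense()["finger_gap"])
plan((.4663,.0892,.10,5.1),nd=4)
for n in("top","scene"):
    s=snap(n); cv2.imwrite(f"pics/b1{n}.png",cv2.resize(s["bgr"][100:300,150:390],(720,600)))
E
```

```text
[-0.01  0.26 -0.35  1.95  0.11  0.95 -1.89] 0.025444224766412553
at [0.4663 0.0879 0.1906] head 5.3 rows 3
3 x [[0.0001, -0.0005, 0.0378], [0.0, 0.0, 0.001]]
```

View pics/b1scene.png

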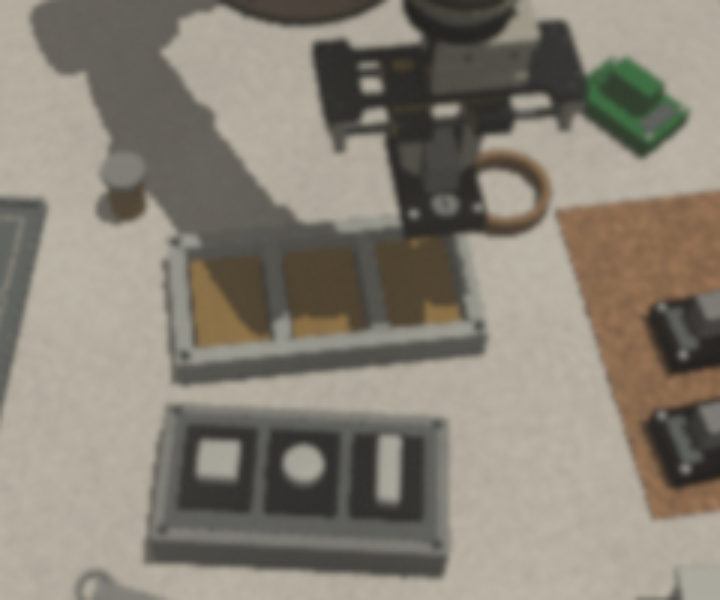

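View pics/b1top.png

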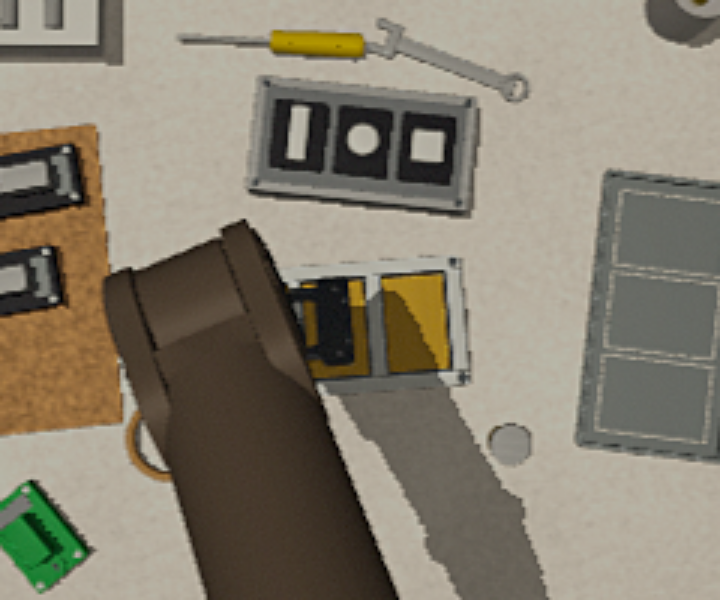

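Emit:
apply_moves(
  motion=[
    [[0,-0.001,0.04],[0,0,0.003],1],
    [[0,0,0.04],[0,0,0],1],
    [[0,0,0.04],[0,0,0],1],
    [[0,0,0.02],[0,0,0],1],
    [[0,0,0],[0,0,0],1],
    [[0,0,0],[0,0,0],1],
    [[0,0,0],[0,0,0],1],
  ],
)

```text
t: 6.68
position: [0.4671, 0.0905, 0.0798]
tool_rot: [-0.0, 0.999, 0.046, 0.001]
force: [0.3, -0.1, -1.5]
finger_gap: 0.0256
```

```bash
python3 - <<'E'
from h import *
p,R,_=pose();print(p.round(4),head(R))
for n in("top","scene"):
    s=snap(n); cv2.imwrite(f"pics/b2{n}.png",cv2.resize(s["bgr"][150:230,190:320],(780,480),interpolation=cv2.INTER_CUBIC))
E
```

```text
[0.4671 0.0905 0.0798] 5.261756511069128
```

View pics/b2scene.png

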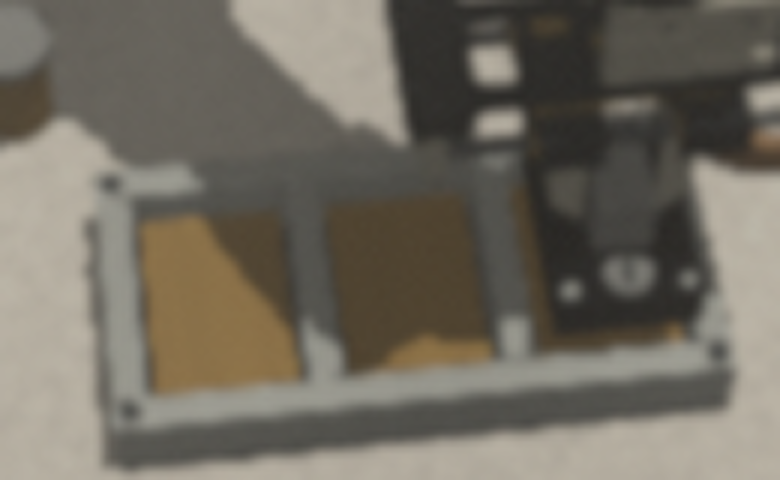

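```bash
cat >> h.py <<'E'
NA=np.radians(5.1); NX=np.array([np.cos(NA),np.sin(NA)]); NY=np.array([-np.sin(NA),np.cos(NA)])
def casetop(s,h,cx,cy,tol=.006):
    """extents in nest axes, relative to (cx,cy), of points at case-top height near there"""
    P=s["P"]; m=(abs(P[...,2]-h)<tol)&(np.hypot(P[...,0]-cx,P[...,1]-cy)<.075)
    n,l,st,_=cv2.connectedComponentsWithStats(m.astype(np.uint8)); k=1+np.argmax(st[1:,4])
    uv=np.argwhere(l==k)[:,::-1]; w=ray(s,uv,h)[:,:2]-[cx,cy]
    a,b=w@NX*1000,w@NY*1000
    print("pix",len(uv),"nx: %.1f..%.1f  ny: %.1f..%.1f"%(a.min(),a.max(),b.min(),b.max()))
    f=a>15
    print(" front part ny: %.1f..%.1f"%(b[f].min(),b[f].max()), "front edge med %.1f"%np.median([a[(b>t)&(b<t+4)].max() for t in range(-24,20,4)]))
E
python3 - <<'E'
from h import *
p,R,_=pose()
s=snap("scene"); casetop(s,p[2]-.029+.024,p[0],p[1])
P=s["P"];print(P[185:215:2,290:312:3,2].round(3))
# nest-top rim & bay edges in nest axes from scene
m=(abs(P[...,2]-.036)<.006); 
uv=np.argwhere(m)[:,::-1]; w=ray(s,uv,.036)[:,:2]-[.4738,.0055]; a,b=w@NX*1000,w@NY*1000
k=(abs(a)<80)&(abs(b)<150);a,b=a[k],b[k]; print(np.percentile(a,[0,.5,99.5,100]),np.percentile(b,[0,.5,99.5,100]))
k=abs(a)<20; print(np.histogram(b[k],np.arange(-140,140,3)))
E
```

```text
pix 382 nx: -25.9..55.8  ny: -31.7..32.6
 front part ny: -31.5..32.6 front edge med 53.8
[[ 0.104  0.101  0.1    0.1    0.075  0.034  0.001 -0.001]
 [ 0.092  0.095  0.092  0.074  0.075  0.072 -0.     0.001]
 [ 0.088  0.083  0.082  0.078  0.071  0.075 -0.001  0.001]
 [ 0.079  0.074  0.07   0.076  0.075  0.073  0.034  0.001]
 [ 0.074  0.076  0.077  0.075  0.075  0.075  0.036 -0.001]
 [ 0.074  0.078  0.08   0.075  0.073  0.075  0.033 -0.001]
 [ 0.077  0.075  0.078  0.074  0.075  0.076  0.037  0.002]
 [ 0.075  0.074  0.074  0.072  0.071  0.07   0.034 -0.   ]
 [ 0.07   0.07   0.066  0.068  0.064  0.061  0.034 -0.005]
 [ 0.059  0.059  0.059  0.056  0.053  0.052  0.033  0.037]
 [ 0.021  0.018  0.017  0.022  0.018  0.025  0.037  0.036]
 [ 0.018  0.019  0.019  0.031  0.037  0.036  0.036  0.038]
 [ 0.037  0.033  0.039  0.038  0.033  0.038  0.033  0.039]
 [ 0.036  0.034  0.035  0.035  0.037  0.034  0.035  0.033]
 [ 0.035  0.031  0.03   0.032  0.028  0.028  0.026  0.022]]
[-69.11864536 -68.62629571  68.53370766  68.88434462] [-133.14427997 -132.67076045  132.3414601   133.07384051]
(array([ 0,  
[... 332 characters left out ...]
0,  0,  0,  0,  0,  0,  0,  0,
        0,  0,  0,  0, 14, 14,  1,  0]), array([-140, -137, -134, -131, -128, -125, -122, -119, -116, -113, -110,
       -107, -104, -101,  -98,  -95,  -92,  -89,  -86,  -83,  -80,  -77,
        -74,  -71,  -68,  -65,  -62,  -59,  -56,  -53,  -50,  -47,  -44,
        -41,  -38,  -35,  -32,  -29,  -26,  -23,  -20,  -17,  -14,  -11,
         -8,   -5,   -2,    1,    4,    7,   10,   13,   16,   19,   22,
         25,   28,   31,   34,   37,   40,   43,   46,   49,   52,   55,
         58,   61,   64,   67,   70,   73,   76,   79,   82,   85,   88,
         91,   94,   97,  100,  103,  106,  109,  112,  115,  118,  121,
        124,  127,  130,  133,  136,  139]))
```

```bash
cat >> h.py <<'E'
def frontedge(s,h,cx,cy,half,t0,t1):
    """median of front (+nx) edge position, pixel edge via depth falling below h-3mm, along nest-y range"""
    T,K=s["T"],s["K"]; P=s["P"]; out=[]
    for t in np.arange(t0,t1,.002):
        # sample profile along nx at plane h, bilinear depth
        a=np.arange(half-.02,half+.02,.00025)
        q=np.c_[np.array([cx,cy])+a[:,None]*NX+t*NY, np.full(len(a),h)]
        c=(q-T[:3,3])@T[:3,:3]; u=(c[:,0]/c[:,2]*K[0,0]+K[0,2]).astype(np.float32)[None]; v=(c[:,1]/c[:,2]*K[1,1]+K[1,2]).astype(np.float32)[None]
        z=cv2.remap(P[...,2].astype(np.float32),u,v,cv2.INTER_LINEAR)[0]
        k=np.where(z<h-.004)[0]
        if len(k): out.append(a[k[0]]*1000)
    return np.median(out),np.std(out)
E
python3 - <<'E'
from h import *
p,R,_=pose()
for i in range(2):
    s=snap("scene")
    print("case",frontedge(s,p[2]-.005,p[0],p[1],.05,-.025,.025),"nest outer",frontedge(s,.036,.4738,.0055,.0675,-.12,.12))
    print("nest inner? wall",)
E
```

```text
case (np.float64(53.25000000000002), np.float64(0.6384355879804947)) nest outer (np.float64(47.5), np.float64(5.744332578362205))
nest inner? wall
case (np.float64(53.25000000000002), np.float64(2.5069902273443376)) nest outer (np.float64(47.5), np.float64(6.08928041212589))
nest inner? wall
```

```bash
sed -i 's/half-.02,half+.02/half-.012,half+.02/' h.py; python3 - <<'E'
from h import *
p,R,_=pose()
for i in range(2):
    s=snap("scene")
    print("case",frontedge(s,p[2]-.005,p[0],p[1],.05,-.025,.025),"nest outer",frontedge(s,.036,.4738,.0055,.0675,-.12,.12))
s=snap("scene");p0=np.array([.4738,.0055]);P=s["P"]
# left/right sides of case and nest
for nm,h,c in(("case",p[2]-.005,p[:2]),("nest",.036,p0)):
    m=(abs(P[...,2]-h)<.004); uv=np.argwhere(m)[:,::-1]; w=(ray(s,uv,h)[:,:2]-c)*1000; a,b=w@NX,w@NY
    k=(a>25)&(a<60)&(abs(b)<150) if nm=="nest" else (a>25)&(a<48)&(abs(b)<45)
    L=[];H=[]
    for t in range(25,48,2):
        kk=k&(abs(a-t)<1.5)
        if kk.sum(): L.append(b[kk].min());H.append(b[kk].max())
    print(nm,np.median(L),np.median(H))
E
```

```text
case (np.float64(52.50000000000002), np.float64(1.2308533625091187)) nest outer (np.float64(66.75000000000001), np.float64(2.1244239415270525))
case (np.float64(52.50000000000002), np.float64(2.725912691191707)) nest outer (np.float64(67.00000000000001), np.float64(1.9598575628516144))
case -30.4866980991 30.82015907848641
nest -132.35219938200973 131.69187941036876
```

```bash
python3 - <<'E'
from h import *
s=snap("scene"); p,R,_=pose()
g=cv2.cvtColor(s["bgr"],cv2.COLOR_BGR2GRAY)
P=s["P"]
for u in(288,292,300,304):
    print(u,[(v,int(g[v,u]),round(float(P[v,u,2]),3)) for v in range(196,216)])
ref=np.array([.4663,.0892])
for uv,h in(((296.7,204.2),.075),((296.7,205),.051),((296.7,208.3),.036),((296.7,215),.036)):
    print(uv,h,((ray(s,uv,h)[0,:2]-ref)@NX*1000).round(1))
E
```

```text
288 [(196, 46, 0.076), (197, 45, 0.074), (198, 46, 0.074), (199, 45, 0.075), (200, 44, 0.072), (201, 44, 0.07), (202, 43, 0.064), (203, 43, 0.06), (204, 48, 0.055), (205, 57, 0.017), (206, 65, 0.02), (207, 77, 0.021), (208, 103, 0.033), (209, 131, 0.033), (210, 147, 0.034), (211, 152, 0.036), (212, 146, 0.034), (213, 123, 0.029), (214, 97, 0.027), (215, 83, 0.024)]
292 [(196, 114, 0.077), (197, 104, 0.076), (198, 84, 0.074), (199, 61, 0.072), (200, 46, 0.068), (201, 43, 0.068), (202, 43, 0.059), (203, 45, 0.054), (204, 52, 0.051), (205, 63, 0.02), (206, 72, 0.022), (207, 96, 0.016), (208, 128, 0.039), (209, 147, 0.035), (210, 152, 0.033), (211, 154, 0.037), (212, 146, 0.034), (213, 119, 0.031), (214, 92, 0.026), (215, 83, 0.024)]
300 [(196, 47, 0.072), (197, 48, 0.075), (198, 47, 0.075), (199, 46, 0.073), (200, 43, 0.069), (201, 44, 0.062), (202, 47, 0.06), (203, 58, 0.055), (204, 74, 0.021), (205, 79, 0.02), (206, 92, 0.02), (207, 118, 0.035), (208, 140, 0.034), (209, 152, 0.035), (210, 155, 0.035), (211, 147, 0.037), (212, 120, 0.032), (213, 93, 0.031), (214, 84, 0.021), (215, 83, 0.017)]
304 [(196, 117, 0.074), (197, 100, 0.076), (198, 70, 0.073), (199, 49, 0.069), (200, 45, 0.064), (201, 47, 0.059), (202, 50, 0.053), (203, 61, 0.053), (204, 75, 0.015), (205, 85, 0.014), (206, 105, 0.011), (207, 136, 0.031), (208, 150, 0.037), (209, 154, 0.035), (210, 153, 0.035), (211, 143, 0.034), (212, 116, 0.032), (213, 93, 0.027), (214, 85, 0.021), (215, 85, 0.015)]
(296.7, 204.2) 0.075 66.5
(296.7, 205) 0.051 53.7
(296.7, 208.3) 0.036 54.2
(296.7, 215) 0.036 74.1
```

Emit:
apply_moves(
  motion=[
    [[-0.0038,0.0016,0],[0,0,0],1],
    [[0,0,0.01],[0,0,0],1],
    [[0,0,0.005],[0,0,0],1],
    [[0,0,0.005],[0,0,0],1],
    [[0,0,0.003],[0,0,0],1],
    [[0,0,0],[0,0,0],1],
    [[0,0,0],[0,0,0],1],
    [[0,0,0],[0,0,0],1],
  ],
)

```text
t: 7.8
position: [0.4635, 0.0881, 0.0603]
tool_rot: [-0.0, 0.999, 0.045, 0.0]
force: [0.0, -0.1, -1.7]
finger_gap: 0.0257
```

Emit:
apply_moves(
  motion=[
    [[0,0,0.005],[0,0,0],1],
    [[0,0,0.005],[0,0,0],1],
    [[0,0,0.004],[0,0,0],1],
    [[0,0,0],[0,0,0],1],
    [[0,0,0],[0,0,0],1],
    [[0,0,0],[0,0,0],1],
  ],
)

```text
t: 8.3
position: [0.4632, 0.088, 0.049]
tool_rot: [0.0, 0.999, 0.045, -0.0]
force: [1.1, -0.3, -2.7]
finger_gap: 0.0257
```

Emit:
apply_moves(
  motion=[
    [[0,0,0.003],[0,0,0],1],
    [[0,0,0.003],[0,0,0],1],
    [[0,0,0.003],[0,0,0],1],
    [[0,0,0.002],[0,0,0],1],
    [[0,0,0],[0,0,0],1],
    [[0,0,0],[0,0,0],1],
    [[0,0,0],[0,0,0],1],
  ],
)

```text
t: 8.88
position: [0.4636, 0.0881, 0.0407]
tool_rot: [0.0, 0.999, 0.045, 0.0]
force: [-2.4, -1.0, 9.7]
finger_gap: 0.0255
```

Emit:
apply_moves(
  motion=[
    [[0,0,0.001],[0,0,0],1],
    [[0,0,0.001],[0,0,0],1],
    [[0,0,0],[0,0,0],1],
    [[0,0,0],[0,0,0],1],
  ],
)

```text
t: 9.22
position: [0.4637, 0.0881, 0.0405]
tool_rot: [0.0, 0.999, 0.045, 0.001]
force: [-8.9, -2.1, 35.4]
finger_gap: 0.0256
```

Emit:
apply_moves(
  motion=[
    [[0,0,-0.002],[0,0,0],1],
    [[0,0,0],[0,0,0],0.4],
    [[0,0,0],[0,0,0],0.4],
    [[0,0,0],[0,0,0],0.4],
    [[0,0,0],[0,0,0],0.4],
    [[0,0,-0.01],[0,0,0],0.4],
    [[0,0,-0.03],[0,0,0],0.4],
    [[0,0,-0.04],[0,0,0],0.4],
  ],
)

```text
t: 9.88
position: [0.4616, 0.0876, 0.1037]
tool_rot: [0.0, 0.999, 0.045, -0.002]
force: [0.5, 0.8, 0.9]
finger_gap: 0.055
```

```bash
python3 - <<'E'
from h import *
print(r.sense()["finger_gap"],r.sense()["joints"].round(2))
plan((.4637,.0881,.15,5.1),(.5183,.344,.15,101))
for n in("scene","top"):
    s=snap(n); P=s["P"]; Z=P[...,2]
    m=(Z>.02)&(Z<.07)&(P[...,1]>.24)&(P[...,1]<.45)&(P[...,0]>.3)&(P[...,0]<.75)
    for q in rects(s,m,.027,100): print("  %.4f %.4f  %.0f x %.0f  ang %.1f"%q[:5])
E
```

```text
0.05498406984561202 [-0.04  0.37 -0.33  2.06  0.17  0.74 -1.96]
at [0.4616 0.0876 0.1037] head 5.2 rows 17
2 x [[0.001, -0.0, -0.029], [0.0, 0.003, 0.001]]
1 x [[0.006, -0.021, 0.0], [0.0, 0.0, -0.142]]
1 x [[0.009, -0.02, 0.0], [0.0, 0.0, -0.142]]
1 x [[0.011, -0.019, 0.0], [0.0, 0.0, -0.142]]
1 x [[0.013, -0.018, 0.0], [0.0, 0.0, -0.142]]
1 x [[0.015, -0.016, 0.0], [0.0, 0.0, -0.142]]
1 x [[0.016, -0.014, 0.0], [0.0, 0.0, -0.142]]
1 x [[0.018, -0.012, 0.0], [0.0, 0.0, -0.142]]
1 x [[0.019, -0.01, 0.0], [0.0, 0.0, -0.142]]
1 x [[0.02, -0.008, 0.0], [0.0, 0.0, -0.142]]
1 x [[0.021, -0.006, 0.0], [0.0, 0.0, -0.142]]
1 x [[0.022, -0.003, 0.0], [0.0, 0.0, -0.142]]
1 x [[0.022, -0.001, 0.0], [0.0, 0.0, -0.142]]
1 x [[0.022, 0.001, 0.0], [0.0, 0.0, -0.142]]
1 x [[0.021, 0.004, 0.0], [0.0, 0.0, -0.142]]
1 x [[0.021, 0.006, 0.0], [0.0, 0.0, -0.142]]
  0.6249 0.3253  101 x 66  ang -78.5
  0.5184 0.3439  102 x 67  ang -79.1
  0.5169 0.3450  101 x 64  ang -79.2
  0.6234 0.3258  100 x 64  ang -78.8
```

Emit:
apply_moves(
  motion=[
    [[0.001,0,-0.029],[0,0,0],0.3],
    [[0.001,0,-0.029],[0,0,0],0.3],
    [[0.006,-0.021,0],[0,0,-0.142],0.3],
    [[0.009,-0.02,0],[0,0,-0.142],0.3],
    [[0.011,-0.019,0],[0,0,-0.142],0.3],
    [[0.013,-0.018,0],[0,0,-0.142],0.3],
    [[0.015,-0.016,0],[0,0,-0.142],0.3],
    [[0.016,-0.014,0],[0,0,-0.142],0.3],
  ],
)

```text
t: 10.65
position: [0.4865, 0.1916, 0.1508]
tool_rot: [0.0, 0.928, 0.373, 0.0]
force: [0.4, -0.5, -0.1]
finger_gap: 0.0643
```

Emit:
apply_moves(
  motion=[
    [[0.018,-0.012,0],[0,0,-0.142],0.3],
    [[0.019,-0.01,0],[0,0,-0.142],0.3],
    [[0.02,-0.008,0],[0,0,-0.142],0.3],
    [[0.021,-0.006,0],[0,0,-0.142],0.3],
    [[0.022,-0.003,0],[0,0,-0.142],0.3],
    [[0.022,-0.001,0],[0,0,-0.142],0.3],
    [[0.022,0.001,0],[0,0,-0.142],0.3],
    [[0.021,0.004,0],[0,0,-0.142],0.3],
  ],
)

```text
t: 11.32
position: [0.5157, 0.3277, 0.1506]
tool_rot: [-0.0, 0.676, 0.737, -0.0]
force: [-0.4, 0.3, -0.8]
finger_gap: 0.0641
```

Emit:
apply_moves(
  motion=[
    [[0.021,0.006,0],[0,0,-0.142],0.3],
    [[0,0,0.03],[0,0,0],0.3],
    [[0,0,0.03],[0,0,0],0.3],
    [[0,0,0.03],[0,0,0],0.3],
    [[0,0,0],[0,0,0],0.3],
    [[0,0,0],[0,0,0],0.3],
    [[0,0,0],[0,0,0],0.3],
  ],
)

```text
t: 11.9
position: [0.5195, 0.3447, 0.08]
tool_rot: [0.0, 0.636, 0.772, 0.001]
force: [0.2, 0.0, 0.6]
finger_gap: 0.0645
```

```bash
python3 - <<'E'
from h import *
print(r.sense()["finger_gap"],r.sense()["joints"].round(2))
plan((.516,.343,.0325,100.9),nd=4)
E
```

```text
0.06451846936716184 [-0.23  0.68 -0.68  1.69  0.51  0.95 -0.91]
at [0.5195 0.3447 0.08  ] head 101.0 rows 2
1 x [[-0.0006, -0.0024, 0.0297], [0.001, -0.0, 0.001]]
1 x [[-0.0006, -0.0023, 0.0297], [0.001, -0.0, 0.001]]
```

Emit:
apply_moves(
  motion=[
    [[-0.001,-0.005,0.03],[0,0,0],0.3],
    [[0,0,0.022],[0,0,0],0.3],
    [[0,0,0.007],[0,0,0],0.3],
    [[0,0,0],[0,0,0],0.3],
    [[0,0,0],[0,0,0],0.3],
    [[0,0,0],[0,0,0],1],
    [[0,0,0],[0,0,0],1],
    [[0,0,0],[0,0,0],1],
  ],
)

```text
t: 12.57
position: [0.5159, 0.343, 0.0326]
tool_rot: [0.0, 0.636, 0.772, 0.001]
force: [1.2, 1.2, -0.9]
finger_gap: 0.049
```

Emit:
apply_moves(
  motion=[
    [[0,0,0],[0,0,0],1],
    [[0,0,0],[0,0,0],1],
    [[0,0,0],[0,0,0],1],
    [[0,0,0],[0,0,0],1],
    [[0,0,0],[0,0,0],1],
    [[0,0,0],[0,0,0],1],
  ],
)

```text
t: 13.07
position: [0.5155, 0.3426, 0.0316]
tool_rot: [0.0, 0.636, 0.772, 0.0]
force: [0.1, -1.0, 1.9]
finger_gap: 0.0258
```

```bash
python3 - <<'E'
from h import *
p,R,s=pose();print(p.round(4),head(R),s["force"],s["finger_gap"])
plan((p[0],p[1],.16,100.9),(.4715,.0048,.16,5.1))
E
```

```text
[0.5155 0.3426 0.0316] 101.02271284705078 [ 0.08754226 -1.02794302  1.90597382] 0.02575253290062461
at [0.5155 0.3426 0.0316] head 101.0 rows 19
4 x [[0.0, 0.0, -0.04], [0.0, -0.0, 0.001]]
1 x [[-0.027, -0.009, 0.0], [0.0, 0.0, 0.142]]
1 x [[-0.028, -0.006, 0.0], [0.0, 0.0, 0.142]]
1 x [[-0.028, -0.003, 0.0], [0.0, 0.0, 0.142]]
1 x [[-0.028, 0.0, 0.0], [0.0, 0.0, 0.142]]
1 x [[-0.028, 0.004, 0.0], [0.0, 0.0, 0.142]]
1 x [[-0.028, 0.007, 0.0], [0.0, 0.0, 0.142]]
1 x [[-0.027, 0.01, 0.0], [0.0, 0.0, 0.142]]
1 x [[-0.025, 0.013, 0.0], [0.0, 0.0, 0.142]]
1 x [[-0.024, 0.015, 0.0], [0.0, 0.0, 0.142]]
1 x [[-0.022, 0.018, 0.0], [0.0, 0.0, 0.142]]
1 x [[-0.02, 0.02, 0.0], [0.0, 0.0, 0.142]]
1 x [[-0.018, 0.022, 0.0], [0.0, 0.0, 0.142]]
1 x [[-0.015, 0.024, 0.0], [0.0, 0.0, 0.142]]
1 x [[-0.012, 0.026, 0.0], [0.0, 0.0, 0.142]]
1 x [[-0.009, 0.027, 0.0], [0.0, 0.0, 0.142]]
```

Emit:
apply_moves(
  motion=[
    [[0,0,-0.03],[0,0,0],1],
    [[0,0,-0.043],[0,0,0],1],
    [[0,0,-0.043],[0,0,0],1],
    [[0,0,-0.043],[0,0,0],1],
    [[-0.027,-0.009,0],[0,0,0.142],1],
    [[-0.028,-0.006,0],[0,0,0.142],1],
    [[-0.028,-0.003,0],[0,0,0.142],1],
    [[-0.028,0,0],[0,0,0.142],1],
  ],
)

```text
t: 13.73
position: [0.5025, 0.2514, 0.1584]
tool_rot: [-0.0, 0.792, 0.61, -0.0]
force: [1.0, 0.0, -2.3]
finger_gap: 0.0256
```

Emit:
apply_moves(
  motion=[
    [[-0.028,0.004,0],[0,0,0.142],1],
    [[-0.028,0.007,0],[0,0,0.142],1],
    [[-0.027,0.01,0],[0,0,0.142],1],
    [[-0.025,0.013,0],[0,0,0.142],1],
    [[-0.024,0.015,0],[0,0,0.142],1],
    [[-0.022,0.018,0],[0,0,0.142],1],
    [[-0.02,0.02,0],[0,0,0.142],1],
    [[-0.018,0.022,0],[0,0,0.142],1],
  ],
)

```text
t: 14.4
position: [0.4793, 0.0711, 0.1584]
tool_rot: [-0.0, 0.978, 0.208, -0.0]
force: [1.1, 0.0, -2.2]
finger_gap: 0.0257
```

Emit:
apply_moves(
  motion=[
    [[-0.015,0.024,0],[0,0,0.142],1],
    [[-0.012,0.026,0],[0,0,0.142],1],
    [[-0.009,0.027,0],[0,0,0.142],1],
    [[0,0,0.03],[0,0,0],1],
    [[0,0,0.03],[0,0,0],1],
    [[0,0,0.03],[0,0,0],1],
    [[0,0,0],[0,0,0],1],
    [[0,0,0],[0,0,0],1],
  ],
)

```text
t: 15.07
position: [0.4703, 0.0045, 0.086]
tool_rot: [-0.0, 0.999, 0.045, -0.002]
force: [0.3, 0.6, -1.8]
finger_gap: 0.0259
```

```bash
python3 - <<'E'
from h import *
print(r.sense()["finger_gap"],r.sense()["joints"].round(2))
plan((.4712,.0045,.076,5.1),nd=4)
E
```

```text
0.025865084822991 [ 0.12  0.39 -0.31  2.08  0.18  0.7  -1.79]
at [0.4703 0.0045 0.086 ] head 5.2 rows 1
1 x [[0.0011, 0.0001, 0.0125], [-0.0, 0.005, 0.002]]
```

Emit:
apply_moves(
  motion=[
    [[0,0,0],[0,0,0.003],1],
    [[0,0,0],[0,0,0],1],
    [[0,0,0],[0,0,0],1],
  ],
)

```text
t: 15.32
position: [0.4726, 0.0046, 0.088]
tool_rot: [0.0, 0.999, 0.044, 0.001]
force: [0.7, -0.1, -1.6]
finger_gap: 0.0255
```

```bash
cat >> h.py <<'E'
def fit(bay,d,name):
    """held cassette vs bay, scene view; bay=cam-ref centre"""
    p,R,_=pose(); s=snap("scene"); h=p[2]-d; P=s["P"]; bay=np.array(bay)
    print("TCP",p.round(4),"head %.2f"%head(R),"TCP-ref nx,ny mm",((p[:2]-bay)@NX*1e3).round(1),((p[:2]-bay)@NY*1e3).round(1))
    c=P[...,2]; T,K=s["T"],s["K"]
    E=[];B=[]
    for t in list(np.arange(-.02,.021,.004)):
        q=np.r_[bay+.05*NX+t*NY,h]; cc=(q-T[:3,3])@T[:3,:3]; u=int(round(cc[0]/cc[2]*K[0,0]+K[0,2])); v0=int(cc[1]/cc[2]*K[1,1]+K[1,2])
        col=c[v0-12:v0+14,u]; j=np.where((col[:-1]>h-.008)&(col[1:]<.028))[0]
        if len(j)==0: continue
        v=v0-12+j[-1]+.5; E.append((ray(s,(u,v),h)[0,:2]-bay)@NX*1e3)
        k=np.where((col[:-1]<.028)&(col[1:]>=.028)&(np.arange(len(col)-1)>j[-1]))[0]
        if len(k): B.append((ray(s,(u,v0-12+k[0]+.5),.036)[0,:2]-bay)@NX*1e3)
    print("case front-bottom-50: %.1f sd %.1f n%d | bay front-52.5: %.1f sd %.1f n%d"%(np.mean(E)-50,np.std(E),len(E),np.mean(B)-52.5,np.std(B),len(B)))
    w=h+.024; m=(abs(c-w)<.004); uv=np.argwhere(m)[:,::-1]; q=(ray(s,uv,w)[:,:2]-bay)*1000; a,b=q@NX,q@NY
    k=(a>28)&(a<48)&(abs(b)<45); L=[b[k&(abs(a-t)<1.5)].min() for t in range(30,47,2)];H=[b[k&(abs(a-t)<1.5)].max() for t in range(30,47,2)]
    print("case ny centre: %.1f (width %.1f)"%((np.median(L)+np.median(H))/2,np.median(H)-np.median(L)))
    cv2.imwrite(f"pics/{name}.png",cv2.resize(s["bgr"][150:230,190:320],(780,480),interpolation=cv2.INTER_CUBIC))
E
python3 - <<'E'
from h import *
fit((.4738,.0055),.0286,"b3")
E
```

```text
TCP [0.4726 0.0046 0.088 ] head 5.05 TCP-ref nx,ny mm -1.3 -0.8
case front-bottom-50: 0.0 sd 0.9 n11 | bay front-52.5: -1.9 sd 0.8 n10
case ny centre: -0.1 (width 61.6)
```

View pics/b3.png

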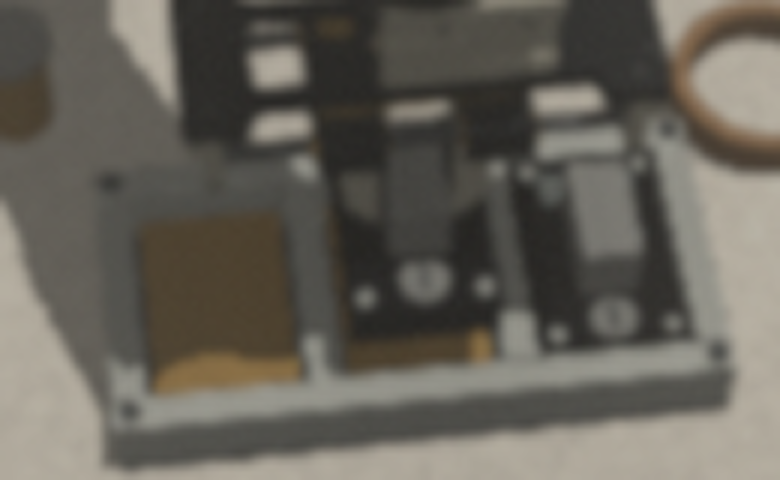

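Emit:
apply_moves(
  motion=[
    [[-0.002,0,0.01],[0,0,0],1],
    [[0,0,0.01],[0,0,0],1],
    [[0,0,0.008],[0,0,0],1],
    [[0,0,0.005],[0,0,0],1],
    [[0,0,0.003],[0,0,0],1],
    [[0,0,0],[0,0,0],1],
    [[0,0,0],[0,0,0],1],
    [[0,0,0],[0,0,0],1],
  ],
)

```text
t: 16.03
position: [0.4703, 0.0043, 0.058]
tool_rot: [-0.0, 0.999, 0.044, 0.0]
force: [-0.8, -0.4, -2.5]
finger_gap: 0.0258
```

In cleanly; push home (home at TCP z ≈ 0.0405).

Emit:
apply_moves(
  motion=[
    [[0,0,0.006],[0,0,0],1],
    [[0,0,0.005],[0,0,0],1],
    [[0,0,0.003],[0,0,0],1],
    [[0,0,0.003],[0,0,0],1],
    [[0,0,0.003],[0,0,0],1],
    [[0,0,0.002],[0,0,0],1],
    [[0,0,0],[0,0,0],1],
    [[0,0,0],[0,0,0],1],
  ],
)

```text
t: 16.7
position: [0.4703, 0.0042, 0.0405]
tool_rot: [0.0, 0.999, 0.044, 0.0]
force: [-1.5, -0.5, 5.9]
finger_gap: 0.0256
```

Emit:
apply_moves(
  motion=[
    [[0,0,0.001],[0,0,0],1],
    [[0,0,0],[0,0,0],1],
    [[0,0,0],[0,0,0],1],
  ],
)

```text
t: 16.95
position: [0.4703, 0.0042, 0.0404]
tool_rot: [0.0, 0.999, 0.044, 0.0]
force: [-4.4, -1.1, 17.4]
finger_gap: 0.0256
```

Emit:
apply_moves(
  motion=[
    [[0,0,-0.001],[0,0,0],1],
    [[0,0,0],[0,0,0],0.4],
    [[0,0,0],[0,0,0],0.4],
    [[0,0,0],[0,0,0],0.4],
    [[0,0,0],[0,0,0],0.4],
    [[0,0,-0.01],[0,0,0],0.4],
    [[0,0,-0.03],[0,0,0],0.4],
    [[0,0,-0.04],[0,0,0],0.4],
  ],
)

```text
t: 17.62
position: [0.4683, 0.0043, 0.1038]
tool_rot: [-0.0, 0.999, 0.044, -0.002]
force: [0.3, 0.3, 0.8]
finger_gap: 0.0552
```

Emit:
apply_moves(
  motion=[
    [[0,0,-0.03],[0,0,0],0.4],
    [[0,0,-0.03],[0,0,0],0.4],
    [[0,0,0],[0,0,0],0.4],
    [[0,0,0],[0,0,0],0.4],
  ],
)

```text
t: 17.95
position: [0.471, 0.0043, 0.1539]
tool_rot: [0.0, 0.999, 0.044, 0.002]
force: [-0.3, -0.2, 0.2]
finger_gap: 0.0549
```

```bash
python3 - <<'E'
from h import *
plan((.622,.3245,.15,101.3))
for n in("scene","top"):
    s=snap(n); P=s["P"]; Z=P[...,2]
    m=(Z>.02)&(Z<.07)&(P[...,1]>.24)&(P[...,1]<.45)&(P[...,0]>.3)&(P[...,0]<.75)
    for q in rects(s,m,.027,100): print("  %.4f %.4f  %.0f x %.0f  ang %.1f"%q[:5])
E
```

```text
at [0.471  0.0043 0.1539] head 5.0 rows 15
1 x [[0.015, -0.025, 0.0], [0.0, -0.0, -0.143]]
1 x [[0.018, -0.024, 0.0], [0.0, -0.0, -0.143]]
1 x [[0.02, -0.022, 0.0], [0.0, -0.0, -0.143]]
1 x [[0.022, -0.019, 0.0], [0.0, -0.0, -0.143]]
1 x [[0.024, -0.017, 0.0], [0.0, -0.0, -0.143]]
1 x [[0.026, -0.014, 0.0], [0.0, -0.0, -0.143]]
1 x [[0.028, -0.011, 0.0], [0.0, -0.0, -0.143]]
1 x [[0.029, -0.008, 0.0], [0.0, -0.0, -0.143]]
1 x [[0.029, -0.004, 0.0], [0.0, -0.0, -0.143]]
1 x [[0.029, -0.001, 0.0], [0.0, -0.0, -0.143]]
1 x [[0.029, 0.002, 0.0], [0.0, -0.0, -0.143]]
1 x [[0.029, 0.006, 0.0], [0.0, -0.0, -0.143]]
1 x [[0.028, 0.009, 0.0], [0.0, -0.0, -0.143]]
1 x [[0.027, 0.012, 0.0], [0.0, -0.0, -0.143]]
1 x [[0.026, 0.015, 0.0], [0.0, -0.0, -0.143]]
  0.6251 0.3252  101 x 67  ang -78.3
  0.6235 0.3257  101 x 65  ang -79.2
```

Emit:
apply_moves(
  motion=[
    [[0.015,-0.025,0],[0,0,-0.143],0.3],
    [[0.018,-0.024,0],[0,0,-0.143],0.3],
    [[0.02,-0.022,0],[0,0,-0.143],0.3],
    [[0.022,-0.019,0],[0,0,-0.143],0.3],
    [[0.024,-0.017,0],[0,0,-0.143],0.3],
    [[0.026,-0.014,0],[0,0,-0.143],0.3],
    [[0.028,-0.011,0],[0,0,-0.143],0.3],
    [[0.029,-0.008,0],[0,0,-0.143],0.3],
  ],
)

```text
t: 18.72
position: [0.5491, 0.1772, 0.1507]
tool_rot: [-0.0, 0.879, 0.476, -0.001]
force: [0.2, -0.2, 0.0]
finger_gap: 0.0643
```

Emit:
apply_moves(
  motion=[
    [[0.029,-0.004,0],[0,0,-0.143],0.3],
    [[0.029,-0.001,0],[0,0,-0.143],0.3],
    [[0.029,0.002,0],[0,0,-0.143],0.3],
    [[0.029,0.006,0],[0,0,-0.143],0.3],
    [[0.028,0.009,0],[0,0,-0.143],0.3],
    [[0.027,0.012,0],[0,0,-0.143],0.3],
    [[0.026,0.015,0],[0,0,-0.143],0.3],
    [[0,0,0.03],[0,0,0],0.3],
  ],
)

```text
t: 19.38
position: [0.6211, 0.3321, 0.1304]
tool_rot: [-0.001, 0.628, 0.778, 0.004]
force: [-0.7, 1.1, 0.7]
finger_gap: 0.0642
```

Emit:
apply_moves(
  motion=[
    [[0,0,0.03],[0,0,0],0.3],
    [[0,0,0.03],[0,0,0],0.3],
    [[0,0,0],[0,0,0],0.3],
    [[0,0,0],[0,0,0],0.3],
    [[0,0,0],[0,0,0],0.3],
  ],
)

```text
t: 19.8
position: [0.6198, 0.3259, 0.0808]
tool_rot: [-0.0, 0.632, 0.775, 0.0]
force: [0.3, 0.1, 1.0]
finger_gap: 0.0643
```

```bash
python3 - <<'E'
from h import *
plan((.622,.3245,.0325,101.2),nd=4)
E
```

```text
at [0.6198 0.3259 0.0808] head 101.6 rows 2
2 x [[-0.0011, 0.0012, 0.0302], [-0.0, -0.0, 0.004]]
```

Emit:
apply_moves(
  motion=[
    [[-0.002,0.002,0.03],[0,0,0.008],0.3],
    [[0,0,0.023],[0,0,0],0.3],
    [[0,0,0.007],[0,0,0],0.3],
    [[0,0,0],[0,0,0],0.3],
    [[0,0,0],[0,0,0],0.3],
    [[0,0,0],[0,0,0],1],
    [[0,0,0],[0,0,0],1],
    [[0,0,0],[0,0,0],1],
  ],
)

```text
t: 20.47
position: [0.6223, 0.3247, 0.0335]
tool_rot: [0.0, 0.635, 0.773, 0.001]
force: [0.4, 0.5, -0.0]
finger_gap: 0.0488
```

Emit:
apply_moves(
  motion=[
    [[0,0,0],[0,0,0],1],
    [[0,0,0],[0,0,0],1],
    [[0,0,0],[0,0,0],1],
    [[0,0,0],[0,0,0],1],
    [[0,0,0],[0,0,0],1],
    [[0,0,0],[0,0,0],1],
  ],
)

```text
t: 20.97
position: [0.622, 0.3243, 0.0325]
tool_rot: [0.0, 0.635, 0.773, 0.0]
force: [1.6, 0.6, 1.5]
finger_gap: 0.0258
```

```bash
python3 - <<'E'
from h import *
p,R,s=pose();print(p.round(4),head(R),s["force"],s["finger_gap"])
plan((p[0],p[1],.16,101.2),(.4778,-.079,.16,5.1))
E
```

```text
[0.622  0.3243 0.0325] 101.2049952929853 [1.55819038 0.62968513 1.48233282] 0.025775702134229465
at [0.622  0.3243 0.0325] head 101.2 rows 19
4 x [[0.0, 0.0, -0.04], [0.0, -0.0, 0.0]]
1 x [[-0.031, -0.018, 0.0], [0.0, 0.0, 0.142]]
1 x [[-0.032, -0.015, 0.0], [0.0, 0.0, 0.142]]
1 x [[-0.034, -0.011, 0.0], [0.0, 0.0, 0.142]]
1 x [[-0.035, -0.007, 0.0], [0.0, 0.0, 0.142]]
1 x [[-0.036, -0.003, 0.0], [0.0, 0.0, 0.142]]
1 x [[-0.036, 0.001, 0.0], [0.0, 0.0, 0.142]]
1 x [[-0.035, 0.005, 0.0], [0.0, 0.0, 0.142]]
1 x [[-0.035, 0.009, 0.0], [0.0, 0.0, 0.142]]
1 x [[-0.033, 0.012, 0.0], [0.0, 0.0, 0.142]]
1 x [[-0.032, 0.016, 0.0], [0.0, 0.0, 0.142]]
1 x [[-0.03, 0.02, 0.0], [0.0, 0.0, 0.142]]
1 x [[-0.027, 0.023, 0.0], [0.0, 0.0, 0.142]]
1 x [[-0.025, 0.026, 0.0], [0.0, 0.0, 0.142]]
1 x [[-0.022, 0.028, 0.0], [0.0, 0.0, 0.142]]
1 x [[-0.018, 0.031, 0.0], [0.0, 0.0, 0.142]]
```

Emit:
apply_moves(
  motion=[
    [[0,0,-0.03],[0,0,0],1],
    [[0,0,-0.043],[0,0,0],1],
    [[0,0,-0.043],[0,0,0],1],
    [[0,0,-0.043],[0,0,0],1],
    [[-0.031,-0.018,0],[0,0,0.142],1],
    [[-0.032,-0.015,0],[0,0,0.142],1],
    [[-0.034,-0.011,0],[0,0,0.142],1],
    [[-0.035,-0.007,0],[0,0,0.142],1],
  ],
)

```text
t: 21.63
position: [0.5824, 0.2152, 0.1588]
tool_rot: [-0.0, 0.792, 0.611, -0.001]
force: [0.5, 0.4, -3.6]
finger_gap: 0.0259
```

Emit:
apply_moves(
  motion=[
    [[-0.036,-0.003,0],[0,0,0.142],1],
    [[-0.036,0.001,0],[0,0,0.142],1],
    [[-0.035,0.005,0],[0,0,0.142],1],
    [[-0.035,0.009,0],[0,0,0.142],1],
    [[-0.033,0.012,0],[0,0,0.142],1],
    [[-0.032,0.016,0],[0,0,0.142],1],
    [[-0.03,0.02,0],[0,0,0.142],1],
    [[-0.027,0.023,0],[0,0,0.142],1],
  ],
)

```text
t: 22.3
position: [0.5069, -0.0007, 0.1591]
tool_rot: [-0.0, 0.978, 0.21, -0.001]
force: [0.1, -1.2, -3.8]
finger_gap: 0.0259
```

Emit:
apply_moves(
  motion=[
    [[-0.025,0.026,0],[0,0,0.142],1],
    [[-0.022,0.028,0],[0,0,0.142],1],
    [[-0.018,0.031,0],[0,0,0.142],1],
    [[0,0,0.03],[0,0,0],1],
    [[0,0,0.03],[0,0,0],1],
    [[0,0,0.03],[0,0,0],1],
    [[0,0,0],[0,0,0],1],
    [[0,0,0],[0,0,0],1],
  ],
)

```text
t: 22.97
position: [0.4786, -0.0803, 0.0867]
tool_rot: [-0.0, 0.999, 0.047, -0.002]
force: [0.2, 0.8, -3.1]
finger_gap: 0.0255
```

Emit:
apply_moves(
  motion=[
    [[0,0,0],[0,0,0],1],
    [[0,0,0],[0,0,0],1],
  ],
)

```text
t: 23.13
position: [0.481, -0.0805, 0.0888]
tool_rot: [0.0, 0.999, 0.047, 0.001]
force: [0.0, 0.1, -3.6]
finger_gap: 0.0258
```

```bash
python3 - <<'E'
from h import *
print(r.sense()["finger_gap"])
fit((.4813,-.0782),.0295,"b4")
plan((.4778,-.079,.076,5.1),nd=4)
E
```

```text
0.025760531024794545
TCP [ 0.481  -0.0805  0.0888] head 5.38 TCP-ref nx,ny mm -0.5 -2.2
case front-bottom-50: 0.1 sd 0.8 n11 | bay front-52.5: -2.1 sd 0.8 n11
case ny centre: -0.9 (width 60.3)
at [ 0.481  -0.0805  0.0888] head 5.4 rows 1
1 x [[-0.0038, -0.0023, 0.016], [0.001, -0.003, 0.006]]
```

View pics/b4.png

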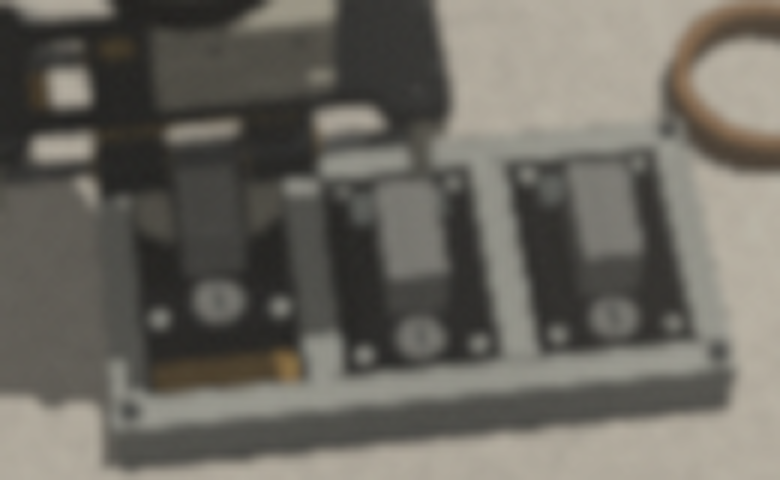

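Emit:
apply_moves(
  motion=[
    [[-0.0026,-0.0017,0.01],[0,0,0.006],1],
    [[0,0,0.01],[0,0,0],1],
    [[0,0,0.008],[0,0,0],1],
    [[0,0,0.005],[0,0,0],1],
    [[0,0,0.003],[0,0,0],1],
    [[0,0,0],[0,0,0],1],
    [[0,0,0],[0,0,0],1],
    [[0,0,0],[0,0,0],1],
  ],
)

```text
t: 23.85
position: [0.478, -0.0795, 0.0588]
tool_rot: [0.0, 0.999, 0.044, 0.0]
force: [0.8, -0.3, -2.1]
finger_gap: 0.0257
```

Emit:
apply_moves(
  motion=[
    [[0,0,0.006],[0,0,0],1],
    [[0,0,0.005],[0,0,0],1],
    [[0,0,0.003],[0,0,0],1],
    [[0,0,0.003],[0,0,0],1],
    [[0,0,0.003],[0,0,0],1],
    [[0,0,0.002],[0,0,0],1],
    [[0,0,0],[0,0,0],1],
    [[0,0,0],[0,0,0],1],
  ],
)

```text
t: 24.52
position: [0.4779, -0.0795, 0.0412]
tool_rot: [0.0, 0.999, 0.044, 0.0]
force: [-1.5, -0.5, 4.6]
finger_gap: 0.0257
```

Emit:
apply_moves(
  motion=[
    [[0,0,0.001],[0,0,0],1],
    [[0,0,0],[0,0,0],1],
    [[0,0,0],[0,0,0],1],
  ],
)

```text
t: 24.77
position: [0.478, -0.0795, 0.0412]
tool_rot: [0.0, 0.999, 0.044, 0.0]
force: [-5.0, -0.2, 16.9]
finger_gap: 0.0258
```

Emit:
apply_moves(
  motion=[
    [[0,0,-0.001],[0,0,0],1],
    [[0,0,0],[0,0,0],0.4],
    [[0,0,0],[0,0,0],0.4],
    [[0,0,0],[0,0,0],0.4],
    [[0,0,0],[0,0,0],0.4],
    [[0,0,-0.01],[0,0,0],0.4],
    [[0,0,-0.03],[0,0,0],0.4],
    [[0,0,-0.04],[0,0,0],0.4],
  ],
)

```text
t: 25.43
position: [0.4761, -0.0792, 0.1046]
tool_rot: [-0.001, 0.999, 0.045, -0.002]
force: [0.4, -0.3, 0.1]
finger_gap: 0.0551
```

Emit:
apply_moves(
  motion=[
    [[0,0,-0.03],[0,0,0],1],
    [[0,0,-0.03],[0,0,0],1],
    [[0,0,0],[0,0,0],1],
    [[0,0,0],[0,0,0],1],
  ],
)

```text
t: 25.77
position: [0.4788, -0.0796, 0.1547]
tool_rot: [0.0, 0.999, 0.044, 0.002]
force: [-0.1, -0.7, -0.6]
finger_gap: 0.0331
```

```bash
python3 - <<'E'
from h import *
plan((.661,-.020,.13,5),(.661,-.020,.08,5))
for n in("scene","top"):
    s=snap(n); P=s["P"]; Z=P[...,2]
    cv2.imwrite(f"pics/n{n}.png",cv2.resize(s["bgr"][130:290,190:410],(770,560),interpolation=cv2.INTER_CUBIC))
    c=np.array([.4738,.0055])
    for i in(-1,0,1):
        b=c+i*.084*NY; q=(P[...,:2]-b); a,bb=q@NX,q@NY
        m=(a>.033)&(a<.045)&(abs(bb)<.025); m2=(abs(a)<.015)&(abs(bb)<.008)
        print(n,i,"case top z %.4f block top %.4f"%(np.nanmedian(Z[m]),np.nanmedian(Z[m2])))
E
```

```text
at [ 0.4788 -0.0796  0.1547] head 5.1 rows 7
5 x [[0.047, -0.011, 0.006], [0.0, -0.001, 0.0]]
2 x [[0.0, 0.0, 0.031], [0.0, 0.0, 0.0]]
scene -1 case top z 0.4631 block top 0.5686
scene 0 case top z 0.0379 block top 0.2605
scene 1 case top z 0.0356 block top 0.0665
top -1 case top z 0.5441 block top 0.5695
top 0 case top z 0.0358 block top 0.2614
top 1 case top z 0.0369 block top 0.0668
```

View pics/nscene.png

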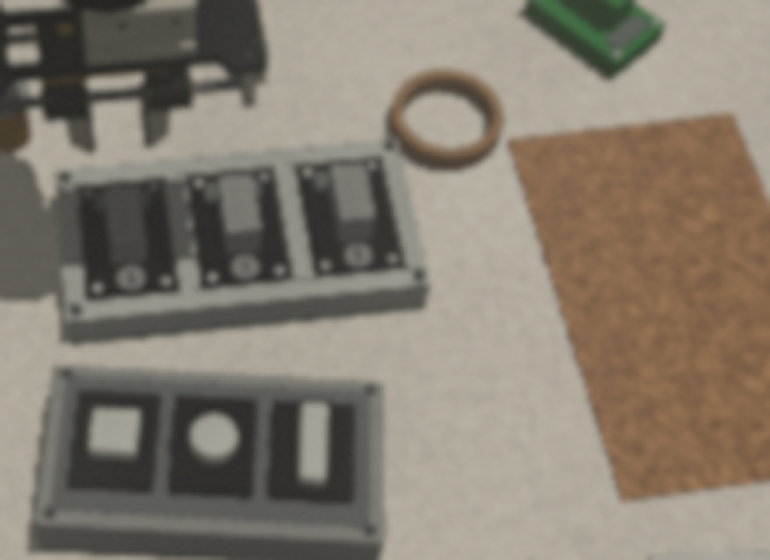

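Emit:
apply_moves(
  motion=[
    [[0.047,-0.011,0.006],[0,0,0],1],
    [[0.047,-0.011,0.006],[0,0,0],1],
    [[0.047,-0.011,0.006],[0,0,0],1],
    [[0.047,-0.011,0.006],[0,0,0],1],
    [[0.047,-0.011,0.006],[0,0,0],1],
    [[0,0,0.025],[0,0,0],1],
    [[0,0,0.02],[0,0,0],1],
    [[0,0,0],[0,0,0],1],
  ],
)

```text
t: 26.53
position: [0.6583, -0.0187, 0.0876]
tool_rot: [-0.0, 0.999, 0.045, -0.004]
force: [-0.3, -0.1, -0.8]
finger_gap: 0.0002
```

Emit:
apply_moves(
  motion=[
    [[0,0,0],[0,0,0],1],
    [[0,0,0],[0,0,0],1],
    [[0,0,0],[0,0,0],1],
  ],
)

```text
t: 26.78
position: [0.6615, -0.0192, 0.0941]
tool_rot: [0.0, 0.999, 0.044, 0.001]
force: [0.5, 0.7, 0.3]
finger_gap: 0.0001
```

```bash
python3 - <<'E'
from h import *
print(r.sense()["finger_gap"],r.sense()["joints"].round(2))
plan((.661,-.020,.08,5),nd=4)
s=snap("scene"); cv2.imwrite(f"pics/k1.png",cv2.resize(s["bgr"][130:290,190:410],(770,560),interpolation=cv2.INTER_CUBIC))
P=s["P"];Z=P[...,2];c=np.array([.4738,.0055])
for i in(-1,0,1):
        b=c+i*.084*NY; q=(P[...,:2]-b); a,bb=q@NX,q@NY
        m=(a>.033)&(a<.045)&(abs(bb)<.025);print(np.nanmedian(Z[m]))
E
```

```text
0.0001483826087030615 [ 0.14  0.64 -0.29  1.6   0.21  0.94 -1.71]
at [ 0.6615 -0.0192  0.0941] head 5.1 rows 1
1 x [[-0.0007, 0.001, 0.0177], [0.0, -0.002, 0.002]]
0.5958817710768517
0.5986927756813172
0.03647459547762144
```

View pics/k1.png

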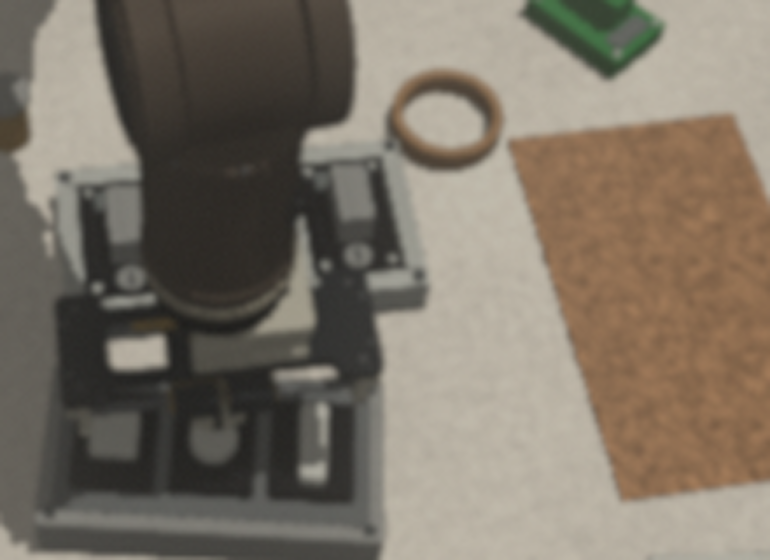

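Emit:
apply_moves(
  motion=[
    [[0,0,0.01],[0,0,0],1],
    [[0,0,0.008],[0,0,0],1],
    [[0,0,0.006],[0,0,0],1],
    [[0,0,0.005],[0,0,0],1],
    [[0,0,0.004],[0,0,0],1],
    [[0,0,0],[0,0,0],1],
    [[0,0,0],[0,0,0],1],
    [[0,0,0],[0,0,0],1],
  ],
)

```text
t: 27.5
position: [0.661, -0.0191, 0.0682]
tool_rot: [0.0, 0.999, 0.044, 0.0]
force: [-6.2, -0.5, 17.3]
finger_gap: 0.0007
```

Emit:
apply_moves(
  motion=[
    [[0,0,-0.01],[0,0,0],1],
    [[0,0,-0.02],[0,0,0],1],
    [[0,0,-0.02],[0,0,0],1],
    [[-0.006,0.04,0],[0,0,0],1],
    [[-0.007,0.041,0],[0,0,0],1],
    [[0,0,0],[0,0,0],1],
    [[0,0,0],[0,0,0],1],
    [[0,0,0],[0,0,0],1],
  ],
)

```text
t: 28.17
position: [0.6564, -0.0842, 0.1064]
tool_rot: [-0.0, 0.999, 0.044, -0.0]
force: [0.3, 0.6, -0.5]
finger_gap: 0.0006
```

Emit:
apply_moves(
  motion=[
    [[0,0,0.015],[0,0,0],1],
    [[0,0,0.01],[0,0,0],1],
    [[0,0,0],[0,0,0],1],
    [[0,0,0],[0,0,0],1],
    [[0,0,0],[0,0,0],1],
  ],
)

```text
t: 28.58
position: [0.6565, -0.0838, 0.0864]
tool_rot: [-0.0, 0.999, 0.045, -0.0]
force: [0.1, 0.4, 0.8]
finger_gap: 0.0006
```

```bash
python3 - <<'E'
from h import *
plan((.656,-.085,.067,5),nd=4)
s=snap("scene"); cv2.imwrite(f"pics/k2.png",cv2.resize(s["bgr"][130:290,190:410],(770,560),interpolation=cv2.INTER_CUBIC))
E
```

```text
at [ 0.6565 -0.0838  0.0864] head 5.1 rows 1
1 x [[-0.0007, 0.0014, 0.0242], [-0.0, 0.001, 0.003]]
```

View pics/k2.png

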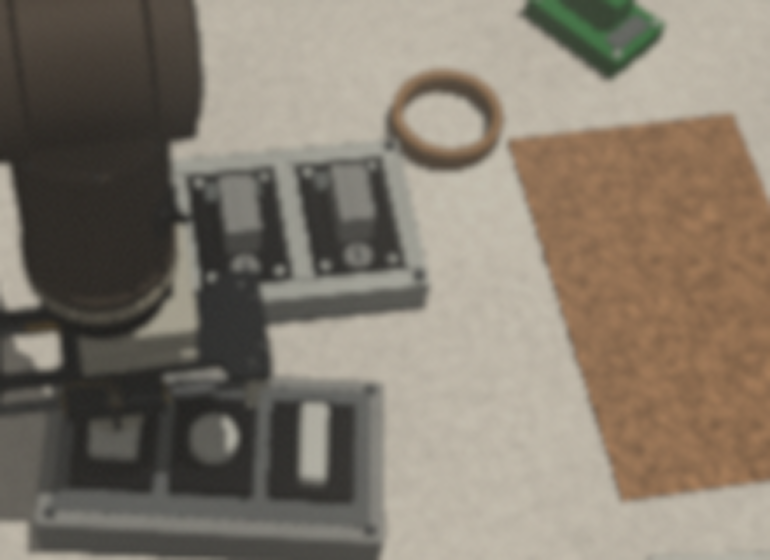

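Round key is back up at (214,440), fingers over the square key at (115,435). Press it, lift, and go back to round.

Emit:
apply_moves(
  motion=[
    [[0,0,0.007],[0,0,0],1],
    [[0,0,0.006],[0,0,0],1],
    [[0,0,0.006],[0,0,0],1],
    [[0,0,0.006],[0,0,0],1],
    [[0,0,0],[0,0,0],1],
    [[0,0,0],[0,0,0],1],
    [[0,0,0],[0,0,0],1],
  ],
)

```text
t: 29.22
position: [0.6569, -0.0844, 0.0682]
tool_rot: [0.0, 0.999, 0.044, 0.001]
force: [-5.1, 0.1, 15.9]
finger_gap: 0.0004
```

Emit:
apply_moves(
  motion=[
    [[0,0,-0.01],[0,0,0],1],
    [[0,0,-0.02],[0,0,0],1],
    [[0,0,-0.02],[0,0,0],1],
    [[0.006,-0.04,0],[0,0,0],1],
    [[0.007,-0.041,0],[0,0,0],1],
    [[0,0,0],[0,0,0],1],
    [[0,0,0],[0,0,0],1],
    [[0,0,0],[0,0,0],1],
  ],
)

```text
t: 29.88
position: [0.6609, -0.0192, 0.1063]
tool_rot: [0.0, 0.999, 0.045, -0.0]
force: [0.1, -0.2, 0.3]
finger_gap: 0.0003
```

Emit:
apply_moves(
  motion=[
    [[0,0,0.015],[0,0,0],1],
    [[0,0,0.012],[0,0,0],1],
    [[0,0,0.009],[0,0,0],1],
    [[0,0,0.007],[0,0,0],1],
    [[0,0,0.005],[0,0,0],1],
    [[0,0,0.001],[0,0,0],1],
    [[0,0,0],[0,0,0],1],
    [[0,0,0],[0,0,0],1],
  ],
)

```text
t: 30.55
position: [0.6603, -0.0202, 0.0683]
tool_rot: [0.001, 0.999, 0.044, -0.001]
force: [-7.5, -2.5, 13.2]
finger_gap: 0.0003
```

Emit:
apply_moves(
  motion=[
    [[0,0,-0.01],[0,0,0],1],
    [[0,0,-0.02],[0,0,0],1],
    [[0,0,-0.02],[0,0,0],1],
    [[0.009,-0.04,0],[0,0,0],1],
    [[0.009,-0.041,0],[0,0,0],1],
    [[0,0,0],[0,0,0],1],
    [[0,0,0],[0,0,0],1],
    [[0,0,0],[0,0,0],1],
  ],
)

```text
t: 31.22
position: [0.6697, 0.0467, 0.1072]
tool_rot: [0.0, 0.999, 0.045, -0.0]
force: [0.0, -1.2, -0.3]
finger_gap: 0.0004
```

```bash
python3 - <<'E'
from h import *
plan((.6695,.0455,.067,5),nd=4)
s=snap("scene"); cv2.imwrite(f"pics/k3.png",cv2.resize(s["bgr"][130:290,190:410],(770,560),interpolation=cv2.INTER_CUBIC))
E
```

```text
at [0.6697 0.0467 0.1072] head 5.1 rows 2
2 x [[-0.0002, 0.0007, 0.0251], [0.0, 0.0, 0.001]]
```

View pics/k3.png

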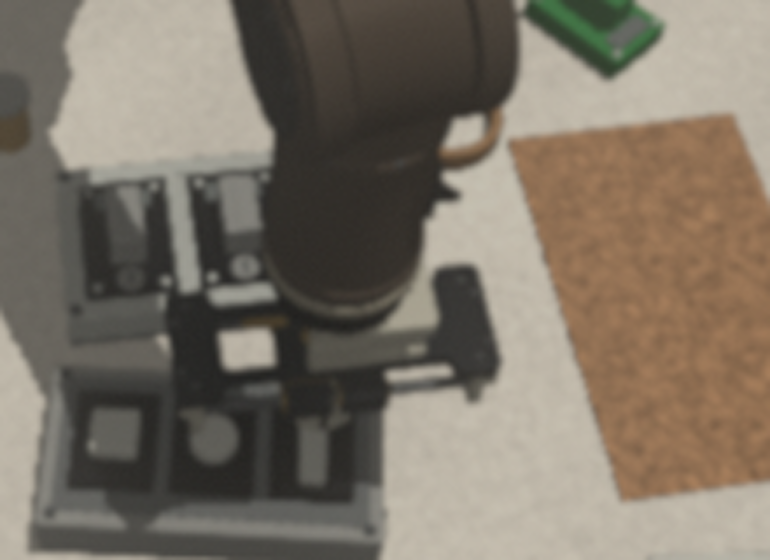

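Emit:
apply_moves(
  motion=[
    [[0,0.001,0.015],[0,0,0],1],
    [[0,0,0.012],[0,0,0],1],
    [[0,0,0.009],[0,0,0],1],
    [[0,0,0.007],[0,0,0],1],
    [[0,0,0.006],[0,0,0],1],
    [[0,0,0.001],[0,0,0],1],
    [[0,0,0],[0,0,0],1],
    [[0,0,0],[0,0,0],1],
  ],
)

```text
t: 31.93
position: [0.6691, 0.0451, 0.0683]
tool_rot: [0.001, 0.999, 0.044, -0.001]
force: [-6.9, -2.8, 13.7]
finger_gap: 0.0002
```

Emit:
apply_moves(
  motion=[
    [[0,0,-0.01],[0,0,0],1],
    [[0,0,-0.03],[0,0,0],0.3],
    [[0,0,-0.04],[0,0,0],0.3],
    [[0,0,-0.02],[0,0,0],0.3],
    [[0,0,0],[0,0,0],0.3],
    [[0,0,0],[0,0,0],0.3],
  ],
)

```text
t: 32.43
position: [0.6706, 0.0462, 0.1485]
tool_rot: [-0.0, 0.999, 0.044, 0.001]
force: [-0.5, -0.2, -0.1]
finger_gap: 0.0293
```

```bash
python3 - <<'E'
from h import *
plan((.478,-.0795,.15,5),nd=3)
# tray
for n in("top","scene"):
    s=snap(n); P=s["P"];Z=P[...,2]
    g=s["bgr"].astype(int); 
    roi=(P[...,0]>.3)&(P[...,0]<.7)&(P[...,1]<-.22)&(P[...,1]>-.46)
    m=roi&(Z<.02)&(g.max(2)<130)
    m=cv2.morphologyEx(m.astype(np.uint8),cv2.MORPH_CLOSE,np.ones((5,5)))
    for q in rects(s,m,.012,400): print(n,"  %.4f %.4f  %.0f x %.0f  ang %.1f"%q[:5],q[5])
    cv2.imwrite(f"pics/t{n}.png",cv2.resize(s["bgr"][140:270,330:410] if n=="top" else s["bgr"][150:270,70:180],(480,700) if n=="top" else (660,600),interpolation=cv2.INTER_CUBIC))
E
```

```text
at [0.6706 0.0462 0.1485] head 5.1 rows 6
6 x [[-0.042, 0.023, -0.0], [-0.0, -0.0, 0.0]]
top   0.4665 -0.3212  350 x 190  ang -6.4 (np.float64(363.0), np.float64(216.0))
scene   0.4723 -0.3204  348 x 189  ang -6.3 (np.float64(133.0), np.float64(205.0))
```

View pics/ttop.png

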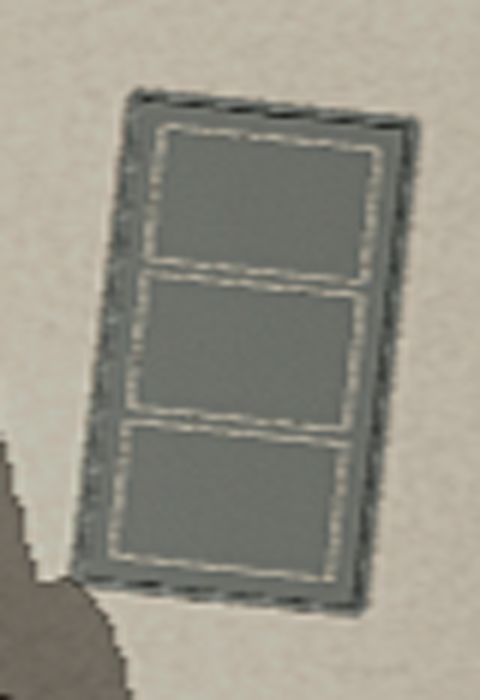

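```bash
python3 - <<'E'
from h import *
for n in("top","scene"):
    s=snap(n); P=s["P"]
    g=cv2.cvtColor(s["bgr"],cv2.COLOR_BGR2GRAY).astype(np.float32); bg=cv2.GaussianBlur(g,(0,0),5)
    roi=(P[...,0]>.3)&(P[...,0]<.7)&(P[...,1]<-.22)&(P[...,1]>-.46)
    hi=g-cv2.medianBlur(g.astype(np.uint8),11).astype(np.float32)>8
    m=roi&~hi&(g<140)
    k,l,st,_=cv2.connectedComponentsWithStats(m.astype(np.uint8),connectivity=4)
    for i in range(1,k):
        if 250<st[i,4]<2000:
            for q in rects(s,l==i,.004,100): print(n,"%.4f %.4f %.0f x %.0f ang %.1f"%q[:5],q[5],st[i,4])
E
```

```text
top 0.4921 -0.3412 112 x 77 ang 82.9 (np.float64(370.0), np.float64(205.0)) 810
```

```bash
python3 - <<'E'
from h import *
for n in("top","scene"):
    s=snap(n); P=s["P"]
    g=cv2.cvtColor(s["bgr"],cv2.COLOR_BGR2GRAY)
    big=cv2.resize(g,None,fx=4,fy=4,interpolation=cv2.INTER_CUBIC)
    th=cv2.adaptiveThreshold(big,255,cv2.ADAPTIVE_THRESH_MEAN_C,cv2.THRESH_BINARY,31,3)
    roi=(P[...,0]>.3)&(P[...,0]<.7)&(P[...,1]<-.2)&(P[...,1]>-.48)
    roi=cv2.resize(roi.astype(np.uint8),None,fx=4,fy=4,interpolation=cv2.INTER_NEAREST)
    m=(big<138)&(roi>0)
    blk=cv2.morphologyEx(big,cv2.MORPH_TOPHAT,np.ones((25,25),np.uint8))
    m=roi.astype(bool)&(blk<7)
    m=cv2.erode(m.astype(np.uint8),np.ones((5,5)))
    k,l,st,_=cv2.connectedComponentsWithStats(m,connectivity=4)
    for i in range(1,k):
        if st[i,4]>3000:
            c=cv2.findContours((l==i).astype(np.uint8),cv2.RETR_EXTERNAL,cv2.CHAIN_APPROX_NONE)[0][0][:,0].astype(float)
            w=ray(s,(c+.5)/4-.5,.004)[:,:2]*1000
            (x,y),(a,b),ang=cv2.minAreaRect(w.astype(np.float32)); print(n,round(x,1),round(y,1),round(a),round(b),round(ang,1),st[i,4])
E
```

```text
top 500.1 -340.5 397 278 0.1 58158
top 579.0 -352.3 105 71 83.8 10714
top 491.9 -342.7 105 72 83.3 10869
top 379.3 -232.0 151 61 0.1 5389
top 404.5 -333.3 105 71 83.6 11103
scene 503.7 -338.7 398 279 0.1 144979
scene 403.8 -332.5 104 69 83.7 11909
scene 490.6 -341.3 106 72 83.8 14019
scene 577.0 -350.5 106 72 83.2 15732
```

Emit:
apply_moves(
  motion=[
    [[-0.042,0.023,0],[0,0,0],0.4],
    [[-0.042,0.023,0],[0,0,0],0.4],
    [[-0.042,0.023,0],[0,0,0],0.4],
    [[-0.042,0.023,0],[0,0,0],0.4],
    [[-0.042,0.023,0],[0,0,0],0.4],
    [[-0.042,0.023,0],[0,0,0],0.4],
    [[0,0,0],[0,0,0],0.4],
    [[0,0,0],[0,0,0],0.4],
  ],
)

```text
t: 33.4
position: [0.4771, -0.0834, 0.1474]
tool_rot: [0.0, 0.999, 0.043, -0.001]
force: [0.7, 0.0, -0.1]
finger_gap: 0.0551
```

Emit:
apply_moves(
  motion=[
    [[0,0,0.03],[0,0,0],0.4],
    [[0,0,0.03],[0,0,0],0.4],
    [[0,0,0.02],[0,0,0],0.4],
    [[0,0,0],[0,0,0],0.4],
    [[0,0,0],[0,0,0],0.4],
    [[0,0,0],[0,0,0],0.4],
  ],
)

```text
t: 33.9
position: [0.48, -0.0811, 0.0842]
tool_rot: [-0.0, 0.999, 0.045, 0.001]
force: [1.4, -0.5, 0.9]
finger_gap: 0.0549
```

```bash
python3 - <<'E'
from h import *
print(r.sense()["finger_gap"])
plan((.478,-.0795,.0415,5),nd=4)
E
```

```text
0.05489431956593347
at [ 0.48   -0.0811  0.0842] head 5.1 rows 2
2 x [[-0.0012, -0.0011, 0.0267], [-0.0, -0.001, 0.002]]
```

Emit:
apply_moves(
  motion=[
    [[-0.0024,-0.002,0.02],[0,0,0],0.4],
    [[0,0,0.02],[0,0,0],0.4],
    [[0,0,0.011],[0,0,0],0.4],
    [[0,0,0],[0,0,0],0.4],
    [[0,0,0],[0,0,0],0.4],
    [[0,0,0],[0,0,0],1],
    [[0,0,0],[0,0,0],1],
    [[0,0,0],[0,0,0],1],
  ],
)

```text
t: 34.57
position: [0.4774, -0.0804, 0.0435]
tool_rot: [0.0, 0.999, 0.044, 0.001]
force: [0.3, 0.6, 1.0]
finger_gap: 0.0395
```

Emit:
apply_moves(
  motion=[
    [[0,0,0],[0,0,0],1],
    [[0,0,0],[0,0,0],1],
    [[0,0,0],[0,0,0],1],
    [[0,0,0],[0,0,0],1],
  ],
)

```text
t: 34.9
position: [0.4771, -0.0803, 0.0431]
tool_rot: [0.0, 0.999, 0.044, 0.0]
force: [-2.8, 1.0, 6.1]
finger_gap: 0.0256
```

Emit:
apply_moves(
  motion=[
    [[0,0,-0.01],[0,0,0],1],
    [[0,0,-0.02],[0,0,0],1],
    [[0,0,-0.04],[0,0,0],1],
    [[0,0,-0.04],[0,0,0],1],
    [[0,0,-0.04],[0,0,0],1],
    [[0,0,0],[0,0,0],1],
  ],
)

```text
t: 35.4
position: [0.4797, -0.0804, 0.1683]
tool_rot: [0.001, 0.999, 0.044, 0.004]
force: [1.3, 0.7, -4.0]
finger_gap: 0.0256
```

```bash
python3 - <<'E'
from h import *
print(r.sense()["finger_gap"],r.sense()["joints"].round(2))
plan((.5765,-.352,.15,83.5))
E
```

```text
0.025581506690538294 [ 0.33  0.3  -0.34  1.96  0.13  0.89 -1.56]
at [ 0.4797 -0.0804  0.1683] head 5.1 rows 12
1 x [[0.008, 0.029, 0.002], [0.001, -0.001, -0.145]]
1 x [[0.004, 0.03, 0.002], [0.001, -0.001, -0.145]]
1 x [[0.001, 0.03, 0.002], [0.001, -0.001, -0.145]]
1 x [[-0.003, 0.03, 0.002], [0.001, -0.001, -0.145]]
1 x [[-0.006, 0.029, 0.002], [0.001, -0.001, -0.145]]
1 x [[-0.009, 0.029, 0.002], [0.001, -0.001, -0.145]]
1 x [[-0.013, 0.027, 0.002], [0.001, -0.001, -0.145]]
1 x [[-0.016, 0.026, 0.002], [0.001, -0.001, -0.145]]
1 x [[-0.018, 0.024, 0.002], [0.001, -0.001, -0.145]]
1 x [[-0.021, 0.022, 0.002], [0.001, -0.001, -0.145]]
1 x [[-0.023, 0.019, 0.002], [0.001, -0.001, -0.145]]
1 x [[-0.025, 0.016, 0.002], [0.001, -0.001, -0.145]]
```

Emit:
apply_moves(
  motion=[
    [[0.008,0.029,0.002],[0,0,-0.145],1],
    [[0.004,0.03,0.002],[0,0,-0.145],1],
    [[0.001,0.03,0.002],[0,0,-0.145],1],
    [[-0.003,0.03,0.002],[0,0,-0.145],1],
    [[-0.006,0.029,0.002],[0,0,-0.145],1],
    [[-0.009,0.029,0.002],[0,0,-0.145],1],
    [[-0.013,0.027,0.002],[0,0,-0.145],1],
    [[-0.016,0.026,0.002],[0,0,-0.145],1],
  ],
)

```text
t: 36.07
position: [0.5407, -0.263, 0.149]
tool_rot: [-0.001, 0.876, 0.482, -0.001]
force: [0.1, 0.8, -2.7]
finger_gap: 0.0255
```

Emit:
apply_moves(
  motion=[
    [[-0.018,0.024,0.002],[0,0,-0.145],1],
    [[-0.021,0.022,0.002],[0,0,-0.145],1],
    [[-0.023,0.019,0.002],[0,0,-0.145],1],
    [[-0.025,0.016,0.002],[0,0,-0.145],1],
    [[0,0,0.03],[0,0,0],1],
    [[0,0,0.03],[0,0,0],1],
    [[0,0,0],[0,0,0],1],
    [[0,0,0],[0,0,0],1],
  ],
)

```text
t: 36.73
position: [0.5724, -0.3515, 0.0937]
tool_rot: [-0.002, 0.747, 0.665, -0.001]
force: [-0.3, -0.4, -2.6]
finger_gap: 0.0255
```

Emit:
apply_moves(
  motion=[
    [[0,0,0],[0,0,0],1],
    [[0,0,0],[0,0,0],1],
  ],
)

```text
t: 36.9
position: [0.5751, -0.3521, 0.0972]
tool_rot: [0.001, 0.747, 0.665, 0.0]
force: [0.1, -1.3, -3.7]
finger_gap: 0.0261
```

```bash
python3 - <<'E'
from h import *
print(r.sense()["finger_gap"],r.sense()["joints"].round(2))
plan((.5765,-.352,.0355,83.5),nd=4)
s=snap("scene"); cv2.imwrite(f"pics/p1.png",cv2.resize(s["bgr"][140:280,60:240],(800,622),interpolation=cv2.INTER_CUBIC)[:600])
E
```

```text
0.026118540705547852 [ 0.8   0.69 -0.53  1.55  0.39  1.01  0.04]
at [ 0.5751 -0.3521  0.0972] head 83.4 rows 2
2 x [[0.0002, 0.0008, 0.0386], [0.001, 0.0, -0.001]]
```

View pics/p1.png

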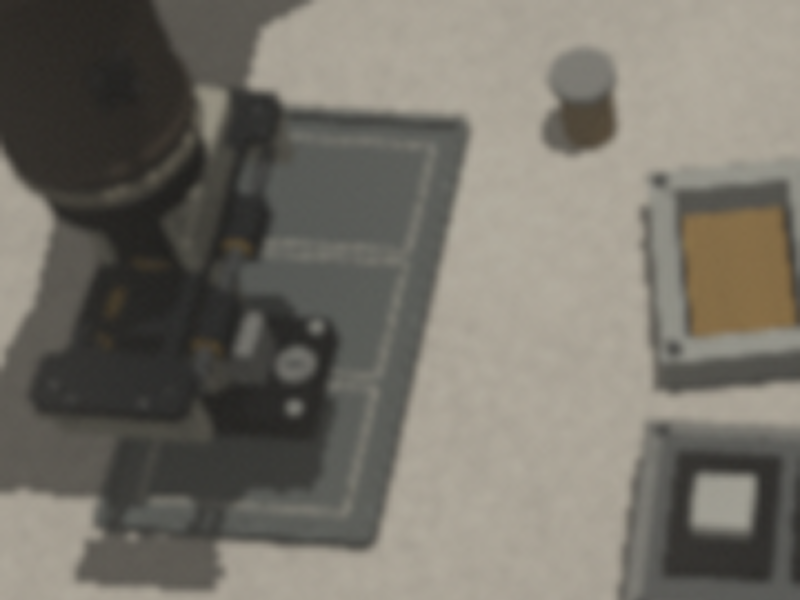

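Emit:
apply_moves(
  motion=[
    [[0,0.0015,0.03],[0,0,0],1],
    [[0,0,0.025],[0,0,0],1],
    [[0,0,0.01],[0,0,0],1],
    [[0,0,0.006],[0,0,0],1],
    [[0,0,0.003],[0,0,0],1],
    [[0,0,0],[0,0,0],1],
    [[0,0,0],[0,0,0],1],
    [[0,0,0],[0,0,0],1],
  ],
)

```text
t: 37.62
position: [0.576, -0.3526, 0.0375]
tool_rot: [0.001, 0.747, 0.665, 0.0]
force: [-0.0, -0.5, -3.3]
finger_gap: 0.0259
```

Emit:
apply_moves(
  motion=[
    [[0,0,0.002],[0,0,0],1],
    [[0,0,0.002],[0,0,0],1],
    [[0,0,0],[0,0,0],1],
    [[0,0,0],[0,0,0],1],
  ],
)

```text
t: 37.95
position: [0.5759, -0.3527, 0.0352]
tool_rot: [0.001, 0.747, 0.665, 0.0]
force: [-4.3, 1.4, 10.9]
finger_gap: 0.0258
```

Emit:
apply_moves(
  motion=[
    [[0,0,-0.001],[0,0,0],1],
    [[0,0,0],[0,0,0],0.4],
    [[0,0,0],[0,0,0],0.4],
    [[0,0,0],[0,0,0],0.4],
    [[0,0,0],[0,0,0],0.4],
    [[0,0,-0.01],[0,0,0],0.4],
    [[0,0,-0.03],[0,0,0],0.4],
    [[0,0,-0.04],[0,0,0],0.4],
  ],
)

```text
t: 38.62
position: [0.5736, -0.3516, 0.0965]
tool_rot: [-0.002, 0.747, 0.665, -0.001]
force: [0.5, -1.1, 0.2]
finger_gap: 0.0551
```

Emit:
apply_moves(
  motion=[
    [[0,0,-0.03],[0,0,0],0.4],
    [[0,0,-0.03],[0,0,0],0.4],
    [[0,0,0],[0,0,0],0.4],
  ],
)

```text
t: 38.87
position: [0.5782, -0.353, 0.1521]
tool_rot: [0.004, 0.747, 0.665, 0.002]
force: [0.4, 0.7, 1.2]
finger_gap: 0.055
```

```bash
python3 - <<'E'
from h import *
plan((.4703,.0042,.15,5))
E
```

```text
at [ 0.5782 -0.353   0.1521] head 83.4 rows 12
1 x [[0.036, -0.015, 0.0], [0.001, -0.0, 0.145]]
1 x [[0.034, -0.019, 0.0], [0.001, -0.0, 0.145]]
1 x [[0.031, -0.023, 0.0], [0.001, -0.0, 0.145]]
1 x [[0.028, -0.027, 0.0], [0.001, -0.0, 0.145]]
1 x [[0.025, -0.03, 0.0], [0.001, -0.0, 0.145]]
1 x [[0.022, -0.032, 0.0], [0.001, -0.0, 0.145]]
1 x [[0.018, -0.035, 0.0], [0.001, -0.0, 0.145]]
1 x [[0.014, -0.036, 0.0], [0.001, -0.0, 0.145]]
1 x [[0.01, -0.038, 0.0], [0.001, -0.0, 0.145]]
1 x [[0.005, -0.039, 0.0], [0.001, -0.0, 0.145]]
1 x [[0.001, -0.039, 0.0], [0.001, -0.0, 0.145]]
1 x [[-0.004, -0.039, 0.0], [0.001, -0.0, 0.145]]
```

Emit:
apply_moves(
  motion=[
    [[0.036,-0.015,0],[0,0,0.145],0.4],
    [[0.034,-0.019,0],[0,0,0.145],0.4],
    [[0.031,-0.023,0],[0,0,0.145],0.4],
    [[0.028,-0.027,0],[0,0,0.145],0.4],
    [[0.025,-0.03,0],[0,0,0.145],0.4],
    [[0.022,-0.032,0],[0,0,0.145],0.4],
    [[0.018,-0.035,0],[0,0,0.145],0.4],
    [[0.014,-0.036,0],[0,0,0.145],0.4],
  ],
)

```text
t: 39.53
position: [0.5028, -0.1124, 0.1462]
tool_rot: [0.0, 0.964, 0.266, 0.0]
force: [0.1, 0.5, -0.1]
finger_gap: 0.0552
```

Emit:
apply_moves(
  motion=[
    [[0.01,-0.038,0],[0,0,0.145],0.4],
    [[0.005,-0.039,0],[0,0,0.145],0.4],
    [[0.001,-0.039,0],[0,0,0.145],0.4],
    [[-0.004,-0.039,0],[0,0,0.145],0.4],
    [[0,0,0.03],[0,0,0],0.4],
    [[0,0,0.03],[0,0,0],0.4],
    [[0,0,0],[0,0,0],0.4],
    [[0,0,0],[0,0,0],0.4],
  ],
)

```text
t: 40.2
position: [0.466, 0.0062, 0.0977]
tool_rot: [0.0, 0.999, 0.045, -0.001]
force: [-1.0, 0.5, 0.6]
finger_gap: 0.0551
```

Emit:
apply_moves(
  motion=[
    [[0,0,0],[0,0,0],0.4],
    [[0,0,0],[0,0,0],0.4],
  ],
)

```text
t: 40.37
position: [0.4678, 0.0059, 0.0991]
tool_rot: [0.0, 0.999, 0.044, 0.001]
force: [0.3, 0.3, -0.7]
finger_gap: 0.0553
```

```bash
python3 - <<'E'
from h import *
plan((.4703,.0042,.0425,5),nd=4)
E
```

```text
at [0.4678 0.0059 0.0991] head 5.0 rows 2
2 x [[0.0014, 0.0012, 0.0354], [0.0, -0.001, 0.001]]
```

Emit:
apply_moves(
  motion=[
    [[0.0028,0.0024,0.03],[0,0,0],0.4],
    [[0,0,0.025],[0,0,0],0.4],
    [[0,0,0.01],[0,0,0],0.4],
    [[0,0,0.005],[0,0,0],0.4],
    [[0,0,0],[0,0,0],0.4],
    [[0,0,0],[0,0,0],0.4],
    [[0,0,0],[0,0,0],1],
    [[0,0,0],[0,0,0],1],
  ],
)

```text
t: 41.03
position: [0.4699, 0.0045, 0.0428]
tool_rot: [0.0, 0.999, 0.044, 0.001]
force: [-0.8, 0.4, -0.1]
finger_gap: 0.0463
```

Emit:
apply_moves(
  motion=[
    [[0,0,0],[0,0,0],1],
    [[0,0,0],[0,0,0],1],
    [[0,0,0],[0,0,0],1],
    [[0,0,0],[0,0,0],1],
    [[0,0,0],[0,0,0],1],
  ],
)

```text
t: 41.45
position: [0.4694, 0.0044, 0.0422]
tool_rot: [0.0, 0.999, 0.044, 0.0]
force: [-0.8, -1.1, 5.1]
finger_gap: 0.0253
```

Emit:
apply_moves(
  motion=[
    [[0,0,-0.01],[0,0,0],1],
    [[0,0,-0.02],[0,0,0],1],
    [[0,0,-0.04],[0,0,0],1],
    [[0,0,-0.04],[0,0,0],1],
    [[0,0,-0.04],[0,0,0],1],
    [[0,0,0],[0,0,0],1],
  ],
)

```text
t: 41.95
position: [0.4722, 0.0051, 0.1676]
tool_rot: [-0.0, 0.999, 0.045, 0.004]
force: [0.8, 0.3, -1.5]
finger_gap: 0.0259
```

```bash
python3 - <<'E'
from h import *
print(r.sense()["finger_gap"],r.sense()["joints"].round(2))
plan((.4895,-.343,.15,83.5))
s=snap("scene"); cv2.imwrite(f"pics/p2.png",cv2.resize(s["bgr"][110:280,60:330],(800,504),interpolation=cv2.INTER_CUBIC))
E
```

```text
0.02586892487028547 [ 0.18  0.28 -0.37  1.99  0.13  0.88 -1.74]
at [0.4722 0.0051 0.1676] head 5.1 rows 12
1 x [[-0.001, 0.036, 0.002], [0.001, -0.001, -0.145]]
1 x [[-0.006, 0.036, 0.002], [0.001, -0.001, -0.145]]
1 x [[-0.01, 0.035, 0.002], [0.001, -0.001, -0.145]]
1 x [[-0.014, 0.034, 0.002], [0.001, -0.001, -0.145]]
1 x [[-0.017, 0.032, 0.002], [0.001, -0.001, -0.145]]
1 x [[-0.021, 0.03, 0.002], [0.001, -0.001, -0.145]]
1 x [[-0.024, 0.027, 0.002], [0.001, -0.001, -0.145]]
1 x [[-0.027, 0.024, 0.002], [0.001, -0.001, -0.145]]
1 x [[-0.03, 0.021, 0.002], [0.001, -0.001, -0.145]]
1 x [[-0.032, 0.018, 0.002], [0.001, -0.001, -0.145]]
1 x [[-0.034, 0.014, 0.002], [0.001, -0.001, -0.145]]
1 x [[-0.035, 0.01, 0.002], [0.001, -0.001, -0.145]]
```

View pics/p2.png

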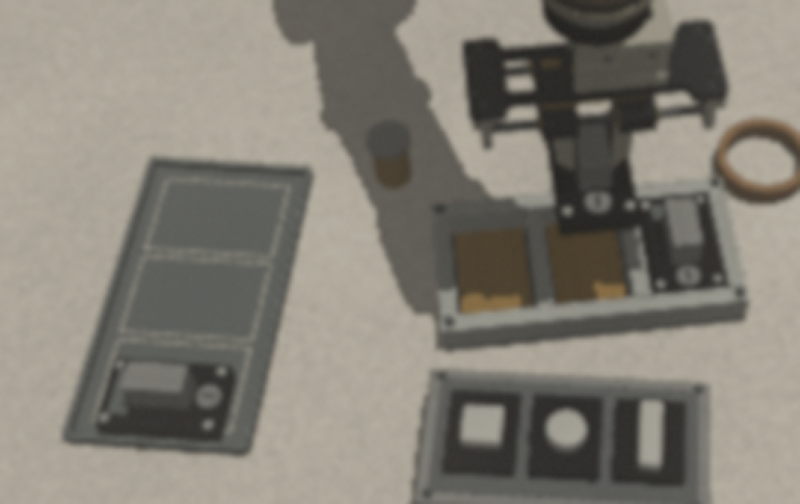

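Cassette C sits in the lower outline at (165,400); B is held above the nest. All keys are up.

Emit:
apply_moves(
  motion=[
    [[-0.001,0.036,0.002],[0,0,-0.145],1],
    [[-0.006,0.036,0.002],[0,0,-0.145],1],
    [[-0.01,0.035,0.002],[0,0,-0.145],1],
    [[-0.014,0.034,0.002],[0,0,-0.145],1],
    [[-0.017,0.032,0.002],[0,0,-0.145],1],
    [[-0.021,0.03,0.002],[0,0,-0.145],1],
    [[-0.024,0.027,0.002],[0,0,-0.145],1],
    [[-0.027,0.024,0.002],[0,0,-0.145],1],
  ],
)

```text
t: 42.67
position: [0.4787, -0.229, 0.1476]
tool_rot: [-0.001, 0.876, 0.482, -0.001]
force: [0.5, 0.4, -3.5]
finger_gap: 0.0258
```

Emit:
apply_moves(
  motion=[
    [[-0.03,0.021,0.002],[0,0,-0.145],1],
    [[-0.032,0.018,0.002],[0,0,-0.145],1],
    [[-0.034,0.014,0.002],[0,0,-0.145],1],
    [[-0.035,0.01,0.002],[0,0,-0.145],1],
    [[0,0,0],[0,0,0],1],
    [[0,0,0.025],[0,0,0],1],
    [[0,0,0],[0,0,0],1],
    [[0,0,0],[0,0,0],1],
  ],
)

```text
t: 43.33
position: [0.484, -0.3439, 0.1208]
tool_rot: [-0.002, 0.747, 0.665, -0.001]
force: [-0.1, -0.6, -2.0]
finger_gap: 0.0255
```

Emit:
apply_moves(
  motion=[
    [[0,0,0],[0,0,0],1],
    [[0,0,0],[0,0,0],1],
  ],
)

```text
t: 43.5
position: [0.4859, -0.3445, 0.1232]
tool_rot: [0.0, 0.746, 0.665, 0.0]
force: [-0.2, -0.1, -1.4]
finger_gap: 0.0263
```

```bash
python3 - <<'E'
from h import *
print(r.sense()["finger_gap"],r.sense()["force"])
plan((.4895,-.343,.0355,83.5),nd=4)
s=snap("scene"); cv2.imwrite(f"pics/p3.png",cv2.resize(s["bgr"][110:280,60:330],(800,504),interpolation=cv2.INTER_CUBIC))
E
```

```text
0.026276886628854804 [-0.23086596 -0.14756797 -1.44709926]
at [ 0.4859 -0.3445  0.1232] head 83.4 rows 3
3 x [[0.0008, 0.0014, 0.0366], [0.0, 0.0, -0.0]]
```

View pics/p3.png

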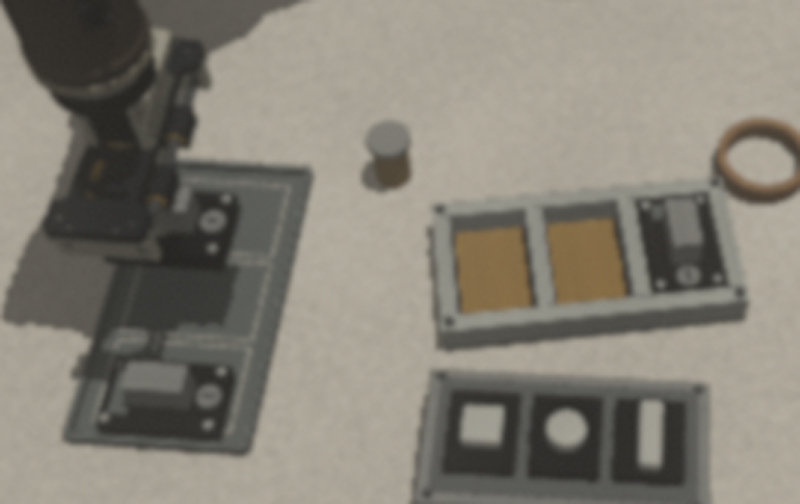

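Emit:
apply_moves(
  motion=[
    [[0.0024,0.004,0.03],[0,0,0],1],
    [[0,0,0.03],[0,0,0],1],
    [[0,0,0.025],[0,0,0],1],
    [[0,0,0.012],[0,0,0],1],
    [[0,0,0.007],[0,0,0],1],
    [[0,0,0.003],[0,0,0],1],
    [[0,0,0],[0,0,0],1],
    [[0,0,0],[0,0,0],1],
  ],
)

```text
t: 44.22
position: [0.4897, -0.3438, 0.0382]
tool_rot: [0.001, 0.747, 0.665, 0.0]
force: [0.5, -0.8, -1.4]
finger_gap: 0.0257
```

Emit:
apply_moves(
  motion=[
    [[0,0,0.001],[0,0,0],1],
    [[0,0,0.002],[0,0,0],1],
    [[0,0,0],[0,0,0],1],
    [[0,0,0],[0,0,0],1],
  ],
)

```text
t: 44.55
position: [0.489, -0.3436, 0.0349]
tool_rot: [0.0, 0.747, 0.665, -0.0]
force: [-0.6, 0.5, -2.5]
finger_gap: 0.0257
```

Emit:
apply_moves(
  motion=[
    [[0,0,0.001],[0,0,0],1],
    [[0,0,0],[0,0,0],1],
    [[0,0,0],[0,0,0],1],
  ],
)

```text
t: 44.8
position: [0.4891, -0.3436, 0.0343]
tool_rot: [0.0, 0.747, 0.665, -0.0]
force: [-0.3, 0.2, 2.9]
finger_gap: 0.0252
```

Emit:
apply_moves(
  motion=[
    [[0,0,0],[0,0,0],0.4],
    [[0,0,0],[0,0,0],0.4],
    [[0,0,0],[0,0,0],0.4],
    [[0,0,0],[0,0,0],0.4],
    [[0,0,-0.01],[0,0,0],0.4],
    [[0,0,-0.03],[0,0,0],0.4],
    [[0,0,-0.04],[0,0,0],0.4],
    [[0,0,-0.03],[0,0,0],0.4],
  ],
)

```text
t: 45.47
position: [0.4894, -0.3433, 0.1242]
tool_rot: [0.0, 0.747, 0.665, 0.0]
force: [1.2, -0.9, -0.0]
finger_gap: 0.0547
```

Emit:
apply_moves(
  motion=[
    [[0,0,-0.03],[0,0,0],0.4],
    [[0,0,0],[0,0,0],0.4],
  ],
)

```text
t: 45.63
position: [0.4917, -0.3444, 0.1515]
tool_rot: [0.004, 0.747, 0.665, 0.001]
force: [1.4, -0.6, -0.8]
finger_gap: 0.0554
```

```bash
python3 - <<'E'
from h import *
plan((.4635,.0881,.15,5))
E
```

```text
at [ 0.4917 -0.3444  0.1515] head 83.4 rows 12
1 x [[0.044, -0.008, -0.0], [0.001, -0.0, 0.145]]
1 x [[0.043, -0.013, -0.0], [0.001, -0.0, 0.145]]
1 x [[0.041, -0.018, -0.0], [0.001, -0.0, 0.145]]
1 x [[0.039, -0.023, -0.0], [0.001, -0.0, 0.145]]
1 x [[0.036, -0.027, -0.0], [0.001, -0.0, 0.145]]
1 x [[0.033, -0.031, -0.0], [0.001, -0.0, 0.145]]
1 x [[0.029, -0.034, 0.0], [0.001, -0.0, 0.145]]
1 x [[0.025, -0.037, 0.0], [0.001, -0.0, 0.145]]
1 x [[0.021, -0.04, 0.0], [0.001, -0.0, 0.145]]
1 x [[0.016, -0.042, 0.0], [0.001, -0.0, 0.145]]
1 x [[0.011, -0.044, 0.0], [0.001, -0.0, 0.145]]
1 x [[0.006, -0.045, 0.0], [0.001, -0.0, 0.145]]
```

Emit:
apply_moves(
  motion=[
    [[0.044,-0.008,0],[0,0,0.145],0.4],
    [[0.043,-0.013,0],[0,0,0.145],0.4],
    [[0.041,-0.018,0],[0,0,0.145],0.4],
    [[0.039,-0.023,0],[0,0,0.145],0.4],
    [[0.036,-0.027,0],[0,0,0.145],0.4],
    [[0.033,-0.031,0],[0,0,0.145],0.4],
    [[0.029,-0.034,0],[0,0,0.145],0.4],
    [[0.025,-0.037,0],[0,0,0.145],0.4],
  ],
)

```text
t: 46.3
position: [0.4689, -0.055, 0.1463]
tool_rot: [0.0, 0.964, 0.266, 0.0]
force: [0.6, 0.9, 1.3]
finger_gap: 0.0553
```

Emit:
apply_moves(
  motion=[
    [[0.021,-0.04,0],[0,0,0.145],0.4],
    [[0.016,-0.042,0],[0,0,0.145],0.4],
    [[0.011,-0.044,0],[0,0,0.145],0.4],
    [[0.006,-0.045,0],[0,0,0.145],0.4],
    [[0,0,0.03],[0,0,0],0.4],
    [[0,0,0.02],[0,0,0],0.4],
    [[0,0,0],[0,0,0],0.4],
    [[0,0,0],[0,0,0],0.4],
  ],
)

```text
t: 46.97
position: [0.4589, 0.0851, 0.1058]
tool_rot: [0.0, 0.999, 0.049, -0.001]
force: [0.1, 0.6, 0.0]
finger_gap: 0.0552
```

Emit:
apply_moves(
  motion=[
    [[0,0,0],[0,0,0],0.4],
    [[0,0,0],[0,0,0],0.4],
  ],
)

```text
t: 47.13
position: [0.4603, 0.0849, 0.107]
tool_rot: [-0.0, 0.999, 0.048, 0.001]
force: [0.1, -0.4, 0.5]
finger_gap: 0.0549
```

```bash
python3 - <<'E'
from h import *
plan((.4637,.0881,.0425,5),nd=4)
s=snap("scene"); cv2.imwrite(f"pics/p4.png",cv2.resize(s["bgr"][110:280,60:330],(800,504),interpolation=cv2.INTER_CUBIC))
E
```

```text
at [0.4603 0.0849 0.107 ] head 5.5 rows 2
1 x [[0.0022, -0.0018, 0.0403], [-0.0, -0.001, 0.005]]
1 x [[0.0023, -0.0018, 0.0403], [-0.0, -0.001, 0.005]]
```

View pics/p4.png

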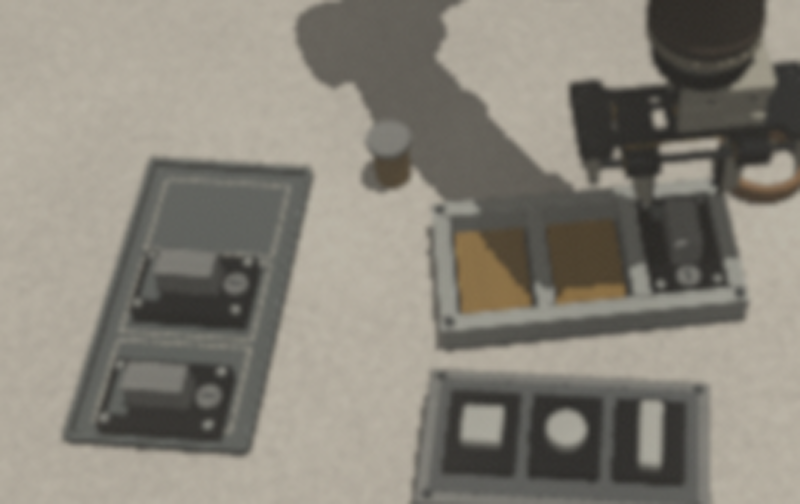

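Emit:
apply_moves(
  motion=[
    [[0.0044,-0.0036,0.03],[0,0,0.01],0.4],
    [[0,0,0.03],[0,0,0],0.4],
    [[0,0,0.014],[0,0,0],0.4],
    [[0,0,0.006],[0,0,0],0.4],
    [[0,0,0],[0,0,0],0.4],
    [[0,0,0],[0,0,0],0.4],
    [[0,0,0],[0,0,0],1],
    [[0,0,0],[0,0,0],1],
  ],
)

```text
t: 47.85
position: [0.4636, 0.0885, 0.0429]
tool_rot: [-0.0, 0.999, 0.044, 0.001]
force: [1.2, -0.3, 0.6]
finger_gap: 0.0463
```

Emit:
apply_moves(
  motion=[
    [[0,0,0],[0,0,0],1],
    [[0,0,0],[0,0,0],1],
    [[0,0,0],[0,0,0],1],
    [[0,0,0],[0,0,0],1],
    [[0,0,0],[0,0,0],1],
  ],
)

```text
t: 48.27
position: [0.463, 0.0884, 0.0422]
tool_rot: [0.0, 0.999, 0.044, 0.0]
force: [-0.4, -1.2, 5.7]
finger_gap: 0.0256
```

Emit:
apply_moves(
  motion=[
    [[0,0,-0.01],[0,0,0],1],
    [[0,0,-0.02],[0,0,0],1],
    [[0,0,-0.04],[0,0,0],1],
    [[0,0,-0.04],[0,0,0],1],
    [[0,0,-0.04],[0,0,0],1],
    [[0,0,0],[0,0,0],1],
  ],
)

```text
t: 48.77
position: [0.4655, 0.0897, 0.1675]
tool_rot: [-0.001, 0.999, 0.044, 0.004]
force: [1.4, 0.8, -2.5]
finger_gap: 0.026
```

```bash
python3 - <<'E'
from h import *
print(r.sense()["finger_gap"],r.sense()["joints"].round(2))
plan((.402,-.3335,.15,83.5))
E
```

```text
0.026042241371033968 [ 0.01  0.28 -0.39  1.99  0.14  0.89 -1.93]
at [0.4655 0.0897 0.1675] head 5.1 rows 12
1 x [[-0.011, 0.043, 0.002], [0.0, -0.001, -0.145]]
1 x [[-0.015, 0.042, 0.002], [0.0, -0.001, -0.145]]
1 x [[-0.02, 0.04, 0.002], [0.0, -0.001, -0.145]]
1 x [[-0.024, 0.037, 0.002], [0.0, -0.001, -0.145]]
1 x [[-0.029, 0.034, 0.002], [0.0, -0.001, -0.145]]
1 x [[-0.032, 0.031, 0.002], [0.0, -0.001, -0.145]]
1 x [[-0.036, 0.027, 0.002], [0.0, -0.001, -0.145]]
1 x [[-0.038, 0.023, 0.002], [0.0, -0.001, -0.145]]
1 x [[-0.041, 0.018, 0.002], [0.0, -0.001, -0.145]]
1 x [[-0.042, 0.013, 0.002], [0.0, -0.001, -0.145]]
1 x [[-0.044, 0.009, 0.002], [0.0, -0.001, -0.145]]
1 x [[-0.044, 0.003, 0.002], [0.0, -0.001, -0.145]]
```

Emit:
apply_moves(
  motion=[
    [[-0.011,0.043,0.002],[0,0,-0.145],1],
    [[-0.015,0.042,0.002],[0,0,-0.145],1],
    [[-0.02,0.04,0.002],[0,0,-0.145],1],
    [[-0.024,0.037,0.002],[0,0,-0.145],1],
    [[-0.029,0.034,0.002],[0,0,-0.145],1],
    [[-0.032,0.031,0.002],[0,0,-0.145],1],
    [[-0.036,0.027,0.002],[0,0,-0.145],1],
    [[-0.038,0.023,0.002],[0,0,-0.145],1],
  ],
)

```text
t: 49.43
position: [0.4177, -0.1868, 0.1491]
tool_rot: [-0.0, 0.882, 0.471, -0.0]
force: [1.0, -0.1, -2.7]
finger_gap: 0.0254
```

Emit:
apply_moves(
  motion=[
    [[-0.041,0.018,0.002],[0,0,-0.145],1],
    [[-0.042,0.013,0.002],[0,0,-0.145],1],
    [[-0.044,0.009,0.002],[0,0,-0.145],1],
    [[-0.044,0.003,0.002],[0,0,-0.145],1],
    [[0,0,0],[0,0,0],1],
    [[0,0,0.025],[0,0,0],1],
    [[0,0,0],[0,0,0],1],
    [[0,0,0],[0,0,0],1],
  ],
)

```text
t: 50.1
position: [0.3925, -0.3243, 0.1222]
tool_rot: [-0.002, 0.755, 0.656, -0.0]
force: [0.0, 0.2, -2.5]
finger_gap: 0.0259
```

Emit:
apply_moves(
  motion=[
    [[0,0,0],[0,0,0],1],
    [[0,0,0],[0,0,0],1],
  ],
)

```text
t: 50.27
position: [0.3941, -0.325, 0.1237]
tool_rot: [0.0, 0.755, 0.656, 0.0]
force: [0.2, -0.2, -3.4]
finger_gap: 0.0256
```

```bash
python3 - <<'E'
from h import *
print(r.sense()["finger_gap"],r.sense()["force"])
plan((.402,-.3335,.0355,83.5),nd=4)
s=snap("scene"); cv2.imwrite(f"pics/p5.png",cv2.resize(s["bgr"][110:280,60:330],(800,504),interpolation=cv2.INTER_CUBIC))
E
```

```text
0.02557088171718081 [ 0.24237896 -0.24283746 -3.39583178]
at [ 0.3941 -0.325   0.1237] head 82.0 rows 3
1 x [[-0.003, 0.0037, 0.0368], [0.0, 0.0, -0.011]]
2 x [[-0.0031, 0.0037, 0.0368], [0.0, 0.0, -0.011]]
```

View pics/p5.png

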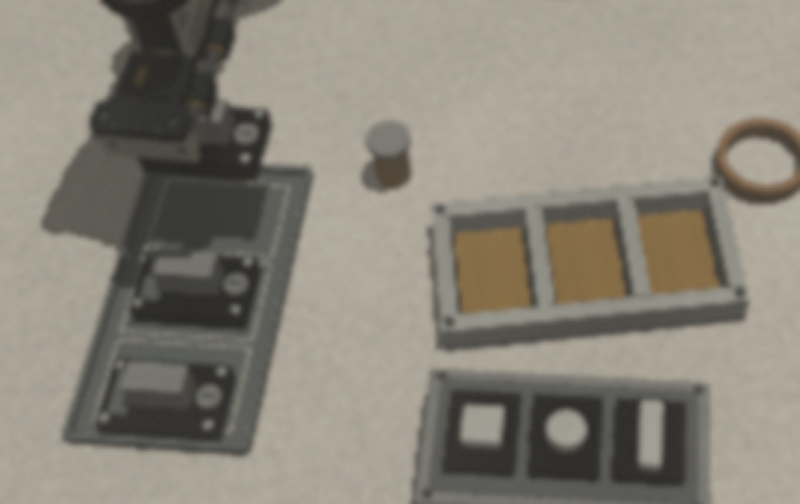

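Emit:
apply_moves(
  motion=[
    [[-0.009,0.011,0.03],[0,0,-0.033],1],
    [[0,0,0.03],[0,0,0],1],
    [[0,0,0.025],[0,0,0],1],
    [[0,0,0.012],[0,0,0],1],
    [[0,0,0.007],[0,0,0],1],
    [[0,0,0.003],[0,0,0],1],
    [[0,0,0],[0,0,0],1],
    [[0,0,0],[0,0,0],1],
  ],
)

```text
t: 50.98
position: [0.4019, -0.3341, 0.0384]
tool_rot: [0.001, 0.746, 0.666, 0.0]
force: [-0.6, -0.0, -3.1]
finger_gap: 0.0259
```

Emit:
apply_moves(
  motion=[
    [[0,0,0.001],[0,0,0],1],
    [[0,0,0.002],[0,0,0],1],
    [[0,0,0],[0,0,0],1],
    [[0,0,0],[0,0,0],1],
  ],
)

```text
t: 51.32
position: [0.4013, -0.3339, 0.0353]
tool_rot: [0.0, 0.746, 0.666, -0.0]
force: [0.1, 0.6, -2.8]
finger_gap: 0.0256
```

Emit:
apply_moves(
  motion=[
    [[0,0,0.001],[0,0,0],1],
    [[0,0,0.0005],[0,0,0],1],
    [[0,0,0],[0,0,0],1],
    [[0,0,0],[0,0,0],1],
  ],
)

```text
t: 51.65
position: [0.4013, -0.3339, 0.0343]
tool_rot: [0.0, 0.746, 0.666, -0.0]
force: [-1.8, 0.6, 5.5]
finger_gap: 0.0257
```

Contact. Release, lift, and back away from the tray.

Emit:
apply_moves(
  motion=[
    [[0,0,0],[0,0,0],0.4],
    [[0,0,0],[0,0,0],0.4],
    [[0,0,0],[0,0,0],0.4],
    [[0,0,0],[0,0,0],0.4],
    [[0,0,-0.01],[0,0,0],0.4],
    [[0,0,-0.03],[0,0,0],0.4],
    [[0,0,-0.04],[0,0,0],0.4],
    [[0,0,-0.04],[0,0,0],0.4],
  ],
)

```text
t: 52.32
position: [0.4008, -0.3332, 0.131]
tool_rot: [-0.001, 0.746, 0.666, 0.0]
force: [-0.1, -1.2, 0.7]
finger_gap: 0.0547
```

Emit:
apply_moves(
  motion=[
    [[0.04,0,-0.03],[0,0,0],0.4],
    [[0.045,0,-0.02],[0,0,0],0.4],
    [[0.045,0,0],[0,0,0],0.4],
    [[0.045,0,0],[0,0,0],0.4],
    [[0.045,0,0],[0,0,0],0.4],
    [[0.045,0,0],[0,0,0],0.4],
    [[0,0,0],[0,0,0],0.4],
    [[0,0,0],[0,0,0],0.4],
  ],
)

```text
t: 52.98
position: [0.4258, -0.1212, 0.1706]
tool_rot: [0.0, 0.745, 0.667, 0.0]
force: [0.3, -0.7, 0.6]
finger_gap: 0.055
```

```bash
python3 - <<'E'
from h import *
print(pose()[0])
for n in("top","scene"):
    s=snap(n); P=s["P"]; Z=P[...,2]
    m=(Z>.018)&(Z<.07)&(P[...,1]<-.25)&(P[...,1]>-.45)&(P[...,0]>.3)&(P[...,0]<.75)
    for q in rects(s,m,.028,100): print(n,"  %.4f %.4f  %.0f x %.0f  ang %.1f"%q[:5])
    m2=(Z>.066)&(Z<.09)&(P[...,0]>.62)&(P[...,0]<.71)&(abs(P[...,1])<.12)
    nc,l=cv2.connectedComponents(m2.astype(np.uint8)); print("keys",[round(float(np.median(Z[l==i])),4) for i in range(1,nc) if (l==i).sum()>20])
    cv2.imwrite(f"pics/f{n}.png",s["bgr"])
E
```

```text
[ 0.42578065 -0.12122197  0.17061354]
top   0.4015 -0.3429  75 x 64  ang 83.6
top   0.4907 -0.3371  102 x 64  ang 83.2
top   0.6005 -0.3482  102 x 65  ang 83.9
keys [0.073, 0.0731, 0.0733]
scene   0.6030 -0.3480  102 x 68  ang 84.3
scene   0.4924 -0.3376  102 x 71  ang 83.6
scene   0.4034 -0.3290  102 x 74  ang 82.8
keys [0.0729, 0.0723, 0.073]
```

View pics/ftop.png

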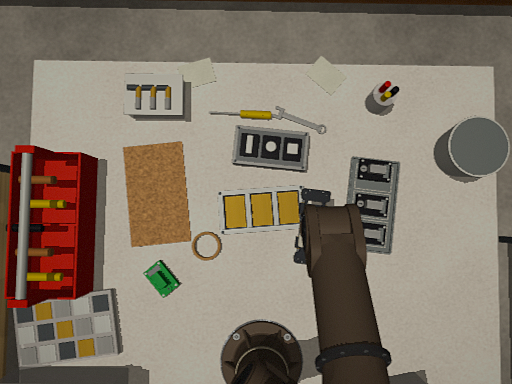

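View pics/fscene.png

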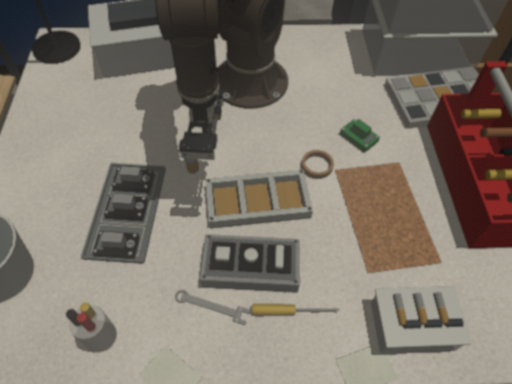

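```bash
python3 - <<'E'
from h import *
s=snap("top"); P=s["P"]
for c in((.6017,-.348),(.491,-.337)):
    q=P[...,:2]-np.array(c); a=np.radians(84); u=q@[np.cos(a),np.sin(a)]; v=q@[-np.sin(a),np.cos(a)]
    for nm,m in(("+end",(u>.03)&(u<.045)&(abs(v)<.026)),("-end",(u<-.03)&(u>-.045)&(abs(v)<.026)),("+side",(abs(u)<.045)&(v>.018)&(v<.028)),("-side",(abs(u)<.045)&(v<-.018)&(v>-.028)),("block",(abs(u)<.02)&(abs(v)<.008))): print(nm,np.nanmedian(P[...,2][m]).round(4),end=" ")
    print()
plan((.5995,-.351,.12,84))
E
```

```text
+end 0.0283 -end 0.0279 +side 0.0274 -side 0.0277 block 0.0596 
+end 0.0285 -end 0.0274 +side 0.0277 -side 0.0271 block 0.0594 
at [ 0.4253 -0.1244  0.17  ] head 83.4 rows 8
8 x [[-0.032, 0.031, 0.008], [-0.0, 0.0, -0.002]]
```

Cassette C (top image (375,170)) has been knocked about 24 mm outward but lies flat; regrasp it and put it back.

Emit:
apply_moves(
  motion=[
    [[-0.032,0.031,0.008],[0,0,-0.002],0.4],
    [[-0.032,0.031,0.008],[0,0,-0.002],0.4],
    [[-0.032,0.031,0.008],[0,0,-0.002],0.4],
    [[-0.032,0.031,0.008],[0,0,-0.002],0.4],
    [[-0.032,0.031,0.008],[0,0,-0.002],0.4],
    [[-0.032,0.031,0.008],[0,0,-0.002],0.4],
    [[-0.032,0.031,0.008],[0,0,-0.002],0.4],
    [[-0.032,0.031,0.008],[0,0,-0.002],0.4],
  ],
)

```text
t: 53.8
position: [0.5999, -0.3521, 0.1177]
tool_rot: [-0.0, 0.743, 0.669, -0.001]
force: [1.3, -0.4, -0.8]
finger_gap: 0.0551
```

Emit:
apply_moves(
  motion=[
    [[0,0,0],[0,0,0],0.4],
    [[0,0,0],[0,0,0],0.4],
    [[0,0,0],[0,0,0],0.4],
  ],
)

```text
t: 54.05
position: [0.5994, -0.3491, 0.1179]
tool_rot: [-0.001, 0.743, 0.67, -0.0]
force: [-0.5, 0.7, 0.7]
finger_gap: 0.0552
```

```bash
python3 - <<'E'
from h import *
plan((.5995,-.351,.036,84),nd=4)
E
```

```text
at [ 0.5994 -0.3491  0.1179] head 84.1 rows 3
3 x [[-0.0008, 0.0002, 0.0341], [-0.001, -0.0, 0.001]]
```

Emit:
apply_moves(
  motion=[
    [[-0.0024,0,0.03],[0,0,0],0.4],
    [[0,0,0.03],[0,0,0],0.4],
    [[0,0,0.025],[0,0,0],0.4],
    [[0,0,0.012],[0,0,0],0.4],
    [[0,0,0.005],[0,0,0],0.4],
    [[0,0,0],[0,0,0],0.4],
    [[0,0,0],[0,0,0],0.4],
    [[0,0,0],[0,0,0],1],
  ],
)

```text
t: 54.72
position: [0.6011, -0.3504, 0.0387]
tool_rot: [0.001, 0.742, 0.67, 0.0]
force: [0.9, -0.1, 0.0]
finger_gap: 0.0515
```

Emit:
apply_moves(
  motion=[
    [[0,0,0],[0,0,0],1],
    [[0,0,0],[0,0,0],1],
    [[0,0,0],[0,0,0],1],
    [[0,0,0],[0,0,0],1],
    [[0,0,0],[0,0,0],1],
    [[0,0,0],[0,0,0],1],
  ],
)

```text
t: 55.22
position: [0.6, -0.3503, 0.0374]
tool_rot: [-0.0, 0.742, 0.67, -0.0]
force: [-2.5, 0.8, 3.8]
finger_gap: 0.0256
```

Emit:
apply_moves(
  motion=[
    [[0,0,-0.01],[0,0,0],1],
    [[0,0,-0.01],[0,0,0],1],
    [[0,0,-0.01],[0,0,0],1],
    [[0,0,0],[0,0,0],1],
    [[0,0,0],[0,0,0],1],
    [[0,0,0],[0,0,0],1],
  ],
)

```text
t: 55.72
position: [0.6001, -0.3502, 0.061]
tool_rot: [0.0, 0.742, 0.67, -0.0]
force: [-0.8, 0.2, -3.5]
finger_gap: 0.0258
```

```bash
python3 - <<'E'
from h import *
p,R,s=pose(); print(p,s["finger_gap"],s["force"])
plan((p[0]-.0237,p[1]-.003,p[2],83.6),nd=4)
E
```

```text
[ 0.60009357 -0.35024554  0.06104758] 0.025761238051590783 [-0.80862259  0.20140384 -3.54434738]
at [ 0.6001 -0.3502  0.061 ] head 84.2 rows 1
1 x [[-0.0067, -0.0291, 0.0], [-0.0, 0.0, 0.013]]
```

Emit:
apply_moves(
  motion=[
    [[-0.0067,-0.029,0],[0,0,0.013],1],
    [[0,0,0],[0,0,0],1],
    [[0,0,0.015],[0,0,0],1],
    [[0,0,0.009],[0,0,0],1],
    [[0,0,0.004],[0,0,0],1],
    [[0,0,0.002],[0,0,0],1],
    [[0,0,0],[0,0,0],1],
    [[0,0,0],[0,0,0],1],
  ],
)

```text
t: 56.38
position: [0.5762, -0.3526, 0.0372]
tool_rot: [-0.001, 0.745, 0.667, -0.001]
force: [-5.9, 2.1, 8.2]
finger_gap: 0.0258
```

Emit:
apply_moves(
  motion=[
    [[0,0,0],[0,0,0],0.4],
    [[0,0,0],[0,0,0],0.4],
    [[0,0,0],[0,0,0],0.4],
    [[0,0,0],[0,0,0],0.4],
    [[0,0,-0.01],[0,0,0],0.4],
    [[0,0,-0.03],[0,0,0],0.4],
    [[0,0,-0.04],[0,0,0],0.4],
    [[0,0,-0.04],[0,0,0],0.4],
  ],
)

```text
t: 57.05
position: [0.5762, -0.3528, 0.134]
tool_rot: [-0.001, 0.745, 0.667, -0.0]
force: [-0.1, -1.0, 0.1]
finger_gap: 0.0551
```

Emit:
apply_moves(
  motion=[
    [[0.04,0,-0.03],[0,0,0],0.4],
    [[0.045,0,-0.02],[0,0,0],0.4],
    [[0.045,0,0],[0,0,0],0.4],
    [[0.045,0,0],[0,0,0],0.4],
    [[0.045,0,0],[0,0,0],0.4],
    [[0.045,0,0],[0,0,0],0.4],
    [[0.045,0,0],[0,0,0],0.4],
    [[0.045,0,0],[0,0,0],0.4],
  ],
)

```text
t: 57.72
position: [0.6085, -0.0692, 0.1739]
tool_rot: [0.0, 0.746, 0.666, 0.0]
force: [1.0, -0.8, 0.8]
finger_gap: 0.0552
```

Emit:
apply_moves(
  motion=[
    [[0,0,0],[0,0,0],0.4],
    [[0,0,0],[0,0,0],0.4],
    [[0,0,0],[0,0,0],0.4],
    [[0,0,0],[0,0,0],0.4],
    [[0,0,0],[0,0,0],0.4],
    [[0,0,0],[0,0,0],0.4],
  ],
)

```text
t: 58.22
position: [0.6082, -0.0724, 0.173]
tool_rot: [0.0, 0.746, 0.666, -0.0]
force: [0.3, 0.3, -0.3]
finger_gap: 0.0554
```

```bash
python3 - <<'E'
from h import *
print(pose()[0])
for n in("top","scene"):
    s=snap(n); P=s["P"]; Z=P[...,2]
    m=(Z>.018)&(Z<.07)&(P[...,1]<-.25)&(P[...,1]>-.45)&(P[...,0]>.3)&(P[...,0]<.75)
    for q in rects(s,m,.028,100): print(n,"  %.4f %.4f  %.0f x %.0f  ang %.1f"%q[:5])
    m2=(Z>.066)&(Z<.09)&(P[...,0]>.62)&(P[...,0]<.71)&(abs(P[...,1])<.12)
    nc,l=cv2.connectedComponents(m2.astype(np.uint8)); print("keys",[round(float(np.median(Z[l==i])),4) for i in range(1,nc) if (l==i).sum()>20])
    cv2.imwrite(f"pics/g{n}.png",cv2.resize(s["bgr"][130:280,60:330],(800,444),interpolation=cv2.INTER_CUBIC) if n=="scene" else s["bgr"])
E
```

```text
[ 0.60819086 -0.07242261  0.17299813]
top   0.4012 -0.3462  68 x 64  ang 83.6
top   0.4904 -0.3380  101 x 64  ang 83.6
top   0.5769 -0.3505  102 x 65  ang 83.6
keys [0.0734, 0.0729]
scene   0.5795 -0.3503  103 x 68  ang 83.6
scene   0.4924 -0.3371  102 x 71  ang 82.8
scene   0.4033 -0.3284  103 x 74  ang 82.6
keys [0.0725, 0.0726, 0.0728]
```

View pics/gscene.png

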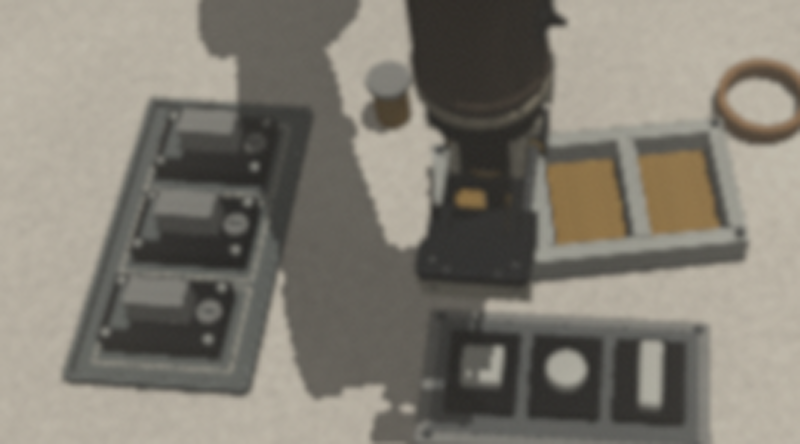

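```bash
python3 - <<'E'
from station import r
s=r.sense();print(s["t"],s["dq"].round(3),s["force"].round(1)); print(r.sign_off())
E
```

```text
58.3167 [-0.005 -0.003 -0.005  0.    -0.002 -0.002 -0.001] [-0.1 -0.3 -0.2]
the job is handed in; nothing more can be done
None
```

I laid all three cassettes in the nest and pressed each one home, ran the key test, and moved the cassettes to the tray. I handed the job in at about 58 s of the 210 s; no verdict is reported.

- **Nest:** Each press ended with the height steady while the force rose to 17–35 N. In the camera view all three cases looked flush with the nest top.
- **Keys:** I pressed round, square, round, then long bar. Each went down to 0.068 m, the full 6 mm, at 13–17 N. In the last pictures every key reading is up, at about 0.073 m. The top view read only two of them because the arm hid one.
- **Knock:** After I had set the third cassette in the far outline, it was knocked about 24 mm towards the tray's edge. I saw this at the first final check, regrasped it and put it back.
- **Tray:** In the last check all three stand about 1–5 mm from their outline centres, against a limit of 12 mm, and about 1° or less off square. Before I put the knocked one back, two of the three were measured flat on the tray floor. I did not measure tilt again after that.
- **Measurements that disagreed:** The two cameras differed by about 2 mm in x. For the near cassette, the top view was partly blocked by the arm, so its position comes from the scene camera alone.
- **Other items:** No contact with the screwdriver, wrench, tape core, barrel or green look-alike showed in the pictures. I judged this by eye and did not measure their positions.

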